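# Stand the washed chopping boards against the upstand

## Robot

A 6-joint arm with a two-finger parallel gripper is mounted at the origin on the work surface. World frame = base frame: x ahead of the robot, y to its left, z up, the work surface at z = 0. Lengths are in mm, angles in rad, forces in N, time in s.
With the tool pointing down it reaches from about 350 to 875 mm from the base axis. Payload 4.2 kg.
Tool frame: the origin (TCP) lies on the centre line of the jaws, within the pads' length; the fingertips stand 14 mm ahead of it and the grasp point (between the pads) lies 5 mm behind it (tcp_to_tips is the distance from the TCP to the fingertips, in mm); z points along the fingers, y is the direction in which the jaws open and shut (so a half turn about z gives the same grasp; the last joint's range is limited). The gripper opens to 85 mm and grips with 20 to 120 N. Pads are 22 mm wide; open, the fingers measure 114 mm over their backs; the gripper's body (76 mm by 85 mm) begins 54 mm behind the grasp point. The pads swing forward as they close: fully open they stand 13 mm farther back than shut.
Start: joints at [0.259, 0.385, 0.008, 0, -1.194, -0.259], TCP at [624.979, 0.025, 245.312] pointing down, gripper open.
Joint ranges: [-3.14, 3.14], [-1.21, 2.06], [-1.07, 1.41], [-3.16, 2.05], [-2.99, -0.16], [-3.1, 3.1]. Speed limits (rad/s): [2.79, 2.79, 3.14, 3.14, 3.14, 3.14].

## Interface

Orientations are given as a unit quaternion [x, y, z, w].
In Python, from bench import read_state, get_image, job_done, tcp_to_tips gives the robot as it stands. The module is installed in compiled form; this text tells all that it offers.
- The arm moves only by the tool play_rows, never from a script. Its argument "targets" is a list of rows, each an object of numbers: "gripper": the gripper's target within -1 to 1 (shut at 1, half-way at 0, fully open at -1); "tx", "ty", "tz": the shift along the tool's x, y, z scaled (see below); "spin": the turn about the tool's z scaled (see below). A call has 1 to 12 rows; each row is the pose to reach, as a shift and turn from the pose commanded when the call began, along the tool's axes at that moment; what a row does not reach only later rows make up. The controller multiplies each number of a shift by 0.25 m and each number of a turn by pi/4 rad. A row lasts 1/8 s, in which the tool goes at most 62.5 mm and 10.7 degrees, less where a joint would pass 70% of its speed; a pose out of reach is approached as far as the arm can. A call with a number of a shift or a turn outside -1 to 1 is refused whole. A call with a gripper value outside its range is refused whole. The fingers move at their own pace and stop on an object; the grip force is fixed at half the most. Time passes only in rows, so rows that repeat a pose let the fingers close. It gives the time, the measured TCP pose, the force and the opening at its end, in the units of the state.
- read_state(): the state, without advancing time (a new reading comes with each control period).
- get_image(name): name is "scene" or "side" or "wrist"; returns a dict with "frame" (400x640x3 uint8, red, green, blue), "depth" (400x640 float32, mm along the optical axis (not along the pixel's ray), 0 where there is no reading), "mtx" (3x3 intrinsics, pixels), "k1" (the pictures are not rectified: a ray, as slopes to the right and down, at radius r is drawn at 1 + k1 r^2 times it, then the intrinsics apply), "world_to_cam" (4x4, takes a point from world to camera coordinates). Camera axes: x right, y up, looking along -z (the intrinsics and any distortion apply to the point x, -y, -z); pixel columns grow to the right and rows downward; lengths in mm; the calibration is good to about 2 mm. A picture is of the moment at which its call begins.
- job_done(): hands the job in, once; it reports no verdict.
The state is a dict: "clock": time; "joints": joint angles; "joint_vel": joint speeds; "joint_efforts": joint torques, N m; "position": TCP position; "ee_rot": TCP orientation; "contact_force": force on the tool from outside, world axes, zero at the start; "wrist_torque": the same for the moment, N m; "gripper_width": finger opening in mm.
Only numpy, scipy, OpenCV 4.12 (cv2) and the standard library are available. Lean on these libraries where they do the work, as an engineer would, in place of code of your own. Each camera call takes 0.05 s, during which the arm holds its last target.

## Task

First put the short rail that lies in front of the tiled upstand away into the utensil tray, then take the long stop rail with the upright tab out of the tray and lay it flat in the two wooden end pockets in front of the upstand. After that take every chopping board out of the dowel rack and stand it on end, same end up, side by side behind the rail, its foot on the worktop close to the rail and its back leaning safely against the top of the upstand. Do not disturb the crockery, bottle and jar.

Things in the scene. Friction and masses are not known exactly. Their poses are not given: they have to be found in the camera images.
- upstand: Low fixed wall: tiled upstand 440 mm long (its y), 30 mm thick, 110 mm high. Origin: middle of the foot of its front face; +x goes into the wall, away from the robot (free space in front is at negative x); z up. Boards lean on its top front edge.
- rail_seat (a point): Where the seated rail's origin belongs (upstand frame x -78 mm, y 0, on the worktop), axes as the upstand; rail parallel to the wall. Two fixed dark wooden pockets, 30 mm high, take the rail's ends: inside x -21 to +21 mm (3 mm play each side), closed outer ends at y +-179 mm (4 mm play), inner ends at y +-157 mm; walls 10 mm (front), 8 mm (rear).
- strip (a point): Centre of the strip of worktop behind the seated rail where the boards' feet go, axes as the upstand: 57 mm deep (x +-28.5 mm, from rail to wall; the centre is 28.5 mm in front of the wall) and 314 mm long between the pockets. A board with its foot by the rail and its back on the wall's top edge leans about 0.35 rad from upright.
- rail: The stop rail, the LONG one of two, in the utensil tray at the start: dark wooden bar 36 (x) x 350 (y) x 20 (z) mm with an upright grip tab in the middle, 14 (x) x 40 (y) mm, from z = 20 to 60 mm; 0.25 kg give or take. Origin: centre of the bar's underside; y along the bar; z up. Either end may go to either pocket.
- short_rail: The short rail: 220 mm long, otherwise the same section and the same tab as the long one (0.16 kg); too short for the pockets. It starts lying on the worktop in front of the upstand, between the pockets, in the way. Origin: centre of underside, y along it, z up.
- lath: Flat wooden lath 32 (x) x 300 (y) x 8 (z) mm lying in the tray; may be moved. Origin: centre of underside.
- crate: Fixed shallow wooden utensil tray 230 (x) x 410 (y) x 35 (z) mm outside, walls and floor 8 mm or less. Origin: centre of its underside, y along its length. It holds, lengthwise, the long rail and the lath (near x = -66 and 0 mm, in either order), a round cutter, a scraper and two corks, all under 30 mm high, which may be moved; along its +x side (about x = +66 mm) there is room.
- rack: Fixed wooden dowel rack, base 190 (x) x 100 (y) x 8 mm, origin: centre of underside. Three slots at x = -60, 0, +60 mm, each 18 mm wide between four dowels that reach 53 mm above the worktop; boards stand on end on the base, faces towards the rack's +-x, leaning up to 4 degrees.
- board_a: Wooden chopping board 14 (x, thickness) x 92 (y, width) x 190 (z, height) mm, dark hanging hole near the top, about 0.2 kg; stands on end in a slot of the rack at the start, or is absent (None). Origin: centre of its bottom end; z towards its top end; x is normal to its faces. It can be pinched across its thickness by the top end.
- board_b: Wooden chopping board 14 (x, thickness) x 86 (y, width) x 200 (z, height) mm, dark hanging hole near the top, about 0.2 kg; stands on end in a slot of the rack at the start, or is absent (None). Origin: centre of its bottom end; z towards its top end; x is normal to its faces. It can be pinched across its thickness by the top end.
- board_c: Wooden chopping board 14 (x, thickness) x 80 (y, width) x 210 (z, height) mm, dark hanging hole near the top, about 0.2 kg; stands on end in a slot of the rack at the start, or is absent (None). Origin: centre of its bottom end; z towards its top end; x is normal to its faces. It can be pinched across its thickness by the top end.
- saucer: Bystander: white saucer, 90 mm across, 14 mm high; origin at the centre of its underside. Leave alone.
- mug: Bystander: blue mug, 76 mm across, 85 mm high; origin at the centre of its underside. Leave alone.
- oil: Bystander: green bottle, 60 mm across, 200 mm high; origin at the centre of its underside. Leave alone.
- jar: Bystander: glass jar, 76 mm across, 110 mm high; origin at the centre of its underside. Leave alone.
- bowl: Bystander: white bowl, 150 mm across, 60 mm high; origin at the centre of its underside. Leave alone.
There are look-alikes about, which are no part of the job. What is shaped like the board_c but pink or red is not meant.

How it is judged (in metres and radians):
On the way, in this order (a step that is already met when the one before it is completed fails the run):
1. the short rail lies in the tray, let go (x of short_rail in the frame of crate between -0.1 and 0.1 m and y of short_rail in the frame of crate between -0.11 and 0.11 m and height (world z) of short_rail below 0.04 m and linear speed of short_rail below 0.03 m/s and contact force between the fingers and short_rail below 0.05 N), for 0.2 s.
2. the long rail lies in both pockets while all boards are still in the rack (x of rail in the frame of upstand between -0.085 and -0.071 m and y of rail in the frame of upstand between -0.012 and 0.012 m and height (world z) of rail below 0.006 m and angle between rail's own z axis and vertical below 0.08 rad and angle between the y axis of rail and the y axis of upstand, either way round below 0.08 rad and horizontal distance between each of board_a, board_b, board_c and rack below 0.11 m), for 0.3 s.
At the end, for the whole second after the job is handed in: Short rail in the tray; long rail flat on the worktop in both pockets (within 7 mm across, 12 mm along); each board present: foot on the worktop behind the rail between the pockets, leaning back 0.18 to 0.5 rad, touching it, at rest (x of rail in the frame of upstand between -0.085 and -0.071 m and y of rail in the frame of upstand between -0.012 and 0.012 m and height (world z) of rail below 0.006 m and angle between rail's own z axis and vertical below 0.08 rad and angle between the y axis of rail and the y axis of upstand, either way round below 0.08 rad and x of short_rail in the frame of crate between -0.1 and 0.1 m and y of short_rail in the frame of crate between -0.11 and 0.11 m and height (world z) of short_rail below 0.04 m and linear speed of short_rail below 0.03 m/s and angle between board_a's own z axis and vertical between 0.18 and 0.5 rad and angle between the y axis of each of board_a, board_b, board_c and the y axis of upstand, either way round below 0.2 rad and x of board_a in the frame of upstand between -0.066 and -0.02 m and y of board_a in the frame of upstand between -0.16 and 0.16 m and height (world z) of each of board_a, board_b, board_c below 0.012 m and contact force between each of board_a, board_b, board_c and upstand above 0.05 N and linear speed of each of board_a, board_b, board_c below 0.02 m/s and angle between board_b's own z axis and vertical between 0.18 and 0.5 rad and x of board_b in the frame of upstand between -0.066 and -0.02 m and y of board_b in the frame of upstand between -0.16 and 0.16 m and angle between board_c's own z axis and vertical between 0.18 and 0.5 rad and x of board_c in the frame of upstand between -0.066 and -0.02 m and y of board_c in the frame of upstand between -0.16 and 0.16 m).
It fails at once if the saucer is moved more than 4 cm or tipped (distance of saucer from where it was at the start of the episode above 0.04 m or angle between saucer's own z axis and vertical above 0.5 rad).
It fails at once if the mug is moved more than 4 cm or tipped (distance of mug from where it was at the start of the episode above 0.04 m or angle between mug's own z axis and vertical above 0.5 rad).
It fails at once if the oil is moved more than 4 cm or tipped (distance of oil from where it was at the start of the episode above 0.04 m or angle between oil's own z axis and vertical above 0.5 rad).
It fails at once if the jar is moved more than 4 cm or tipped (distance of jar from where it was at the start of the episode above 0.04 m or angle between jar's own z axis and vertical above 0.5 rad).
It fails at once if the bowl is moved more than 4 cm or tipped (distance of bowl from where it was at the start of the episode above 0.04 m or angle between bowl's own z axis and vertical above 0.5 rad).
Of board_a, board_b, board_c only 2 to 3 are there at a start; the rules pass over those that are not, and their reading is None.
At some moment in a run one of short_rail, lath may be knocked a few centimetres aside while the robot is not near it.
Once in a run the grip may slacken for a moment while it holds something.
It also fails if it takes over 210 s, if anything falls off the work surface, if the arm or the gripper's body presses on something with over 40 N, if the wrist force passes 120 N, or if a joint passes its speed limit or range.

## Working session

There is one attempt and no reset: what is moved stays moved. The work goes in short steps, Python scripts to look and compute and a tool call to move; the robot and the scene stay as the last step left them, time stands still between calls to the robot, and variables do not carry over. Pictures are saved under pics/ and viewed, and the job is handed in when it is done.

Besides the shell and the picture viewer there is one more tool, called after "Request:" by a JSON object that holds its "api" and its "payload", one argument or row to a line. play_rows: Moves the arm, as the interface text tells. Its arguments: {"type":"object","properties":{"targets":{"type":"array","items":{"type":"object","properties":{"gripper":{"type":"number"},"tx":{"type":"number","minimum":-1,"maximum":1},"ty":{"type":"number","minimum":-1,"maximum":1},"tz":{"type":"number","minimum":-1,"maximum":1},"spin":{"type":"number","minimum":-1,"maximum":1}}}}},"required":["targets"]}

```bash
mkdir -p pics; cat > h.py <<'E'
import numpy as np, cv2
from bench import read_state, get_image, job_done, tcp_to_tips
from scipy.spatial.transform import Rotation as R
def snap(name,fn):
    d=get_image(name); np.savez('pics/'+fn+'.npz',**{k:np.array(v) for k,v in d.items()})
    cv2.imwrite('pics/'+fn+'.png',d['frame'][:,:,::-1]); return d
def load(fn): 
    z=np.load('pics/'+fn+'.npz'); return {k:z[k] for k in z}
def crop(d,u0,v0,u1,v1,s,fn):
    im=d['frame'][v0:v1,u0:u1,::-1]; im=cv2.resize(im,None,fx=s,fy=s,interpolation=cv2.INTER_CUBIC)
    for u in range((u0//20+1)*20,u1,20):
        cv2.putText(im,str(u),(int((u-u0)*s),8),0,.3,(0,0,255),1); cv2.line(im,(int((u-u0)*s),10),(int((u-u0)*s),14),(0,0,255),1)
    for v in range((v0//20+1)*20,v1,20):
        cv2.putText(im,str(v),(0,int((v-v0)*s)),0,.3,(0,0,255),1)
    cv2.imwrite('pics/'+fn+'.png',im)
def rays(d,px):
    px=np.atleast_2d(px).astype(float); K=d['mtx']; k1=float(d['k1'])
    s=cv2.undistortPoints(px[:,None],K,np.array([k1,0,0,0.]))[:,0]
    dc=np.c_[s[:,0],-s[:,1],-np.ones(len(s))]
    M=d['world_to_cam']; Rm=M[:3,:3]; o=-Rm.T@M[:3,3]
    return o,dc@Rm
def onz(d,px,z):
    o,r=rays(d,px); t=(z-o[2])/r[:,2]; return o+t[:,None]*r
def world(d,px):
    px=np.atleast_2d(px); o,r=rays(d,px)
    dep=np.array([d['depth'][int(round(v)),int(round(u))] for u,v in px])
    return o+dep[:,None]*r
def cloud(d):
    h,w=d['depth'].shape; uu,vv=np.meshgrid(np.arange(w),np.arange(h))
    o,r=rays(d,np.c_[uu.ravel(),vv.ravel()])
    P=(o+d['depth'].ravel()[:,None]*r).reshape(h,w,3); P[d['depth']==0]=np.nan
    return P
def proj(d,P):
    P=np.atleast_2d(P); M=d['world_to_cam']; c=P@M[:3,:3].T+M[:3,3]
    s=np.c_[c[:,0]/-c[:,2],-c[:,1]/-c[:,2]]; r2=(s**2).sum(1); s=s*(1+float(d['k1'])*r2)[:,None]
    K=d['mtx']; return np.c_[K[0,0]*s[:,0]+K[0,2],K[1,1]*s[:,1]+K[1,2]]
def st():
    s=read_state(); p=np.array(s['position']); Rm=R.from_quat(s['ee_rot']).as_matrix()
    print('t',round(s['clock'],2),'p',p.round(1),'F',np.round(s['contact_force'],1),'w',round(s['gripper_width'],1),'j',np.round(s['joints'],2))
    print('x',Rm[:,0].round(3),'y',Rm[:,1].round(3),'z',Rm[:,2].round(3)); return p,Rm
def go(target,yaw=None):
    """tool-down: print tx ty tz spin from current pose to target TCP; yaw= desired direction (rad) of tool y mod pi"""
    p,Rm=st(); d=Rm.T@(np.array(target)-p)/250
    s=0
    if yaw is not None:
        cur=np.arctan2(Rm[1,1],Rm[0,1]); e=(yaw-cur+np.pi/2)%np.pi-np.pi/2
        s=-e/(np.pi/4)
    print('tx ty tz',d.round(4),'spin',round(s,4))
E
python3 - <<'E'
from h import *
st(); print(tcp_to_tips)
for n in ['scene','side','wrist']:
    d=snap(n,n+'0'); print(n,d['mtx'].round(1).tolist(),d['k1'],np.round(-d['world_to_cam'][:3,:3].T@d['world_to_cam'][:3,3]))
E
```

```text
t 0.0 p [624.5   0.  244.2] F [-0.3  0.2  0.4] w 85.0 j [ 0.26  0.39  0.01 -0.   -1.19 -0.26]
x [-0. -1.  0.] y [-1.     0.     0.002] z [-0.002 -0.    -1.   ]
14.0
scene [[387.6, 0.0, 316.9], [0.0, 387.6, 204.2], [0.0, 0.0, 1.0]] -0.07348835842469637 [1389.  109.  726.]
side [[501.6, 0.0, 314.3], [0.0, 501.6, 201.4], [0.0, 0.0, 1.0]] 0.030634330629134204 [  54. -851.  913.]
wrist [[316.7, 0.0, 320.9], [0.0, 316.7, 197.0], [0.0, 0.0, 1.0]] -0.022648751016417095 [624. -70. 373.]
```

View pics/scene0.png

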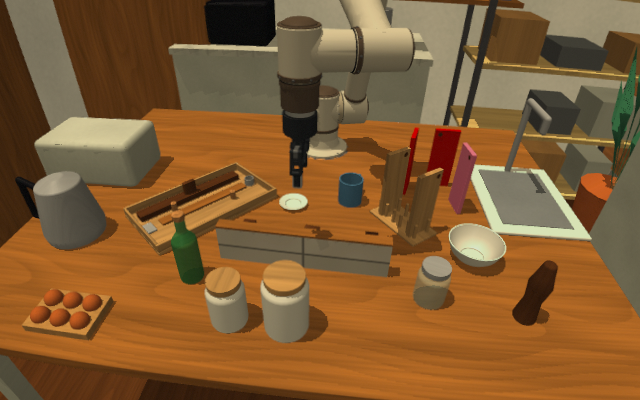

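View pics/side0.png

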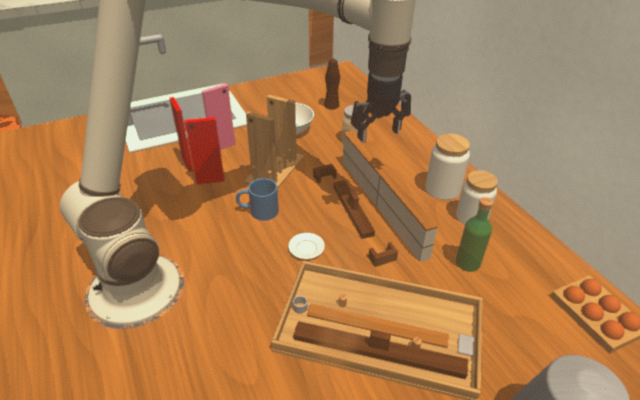

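View pics/wrist0.png

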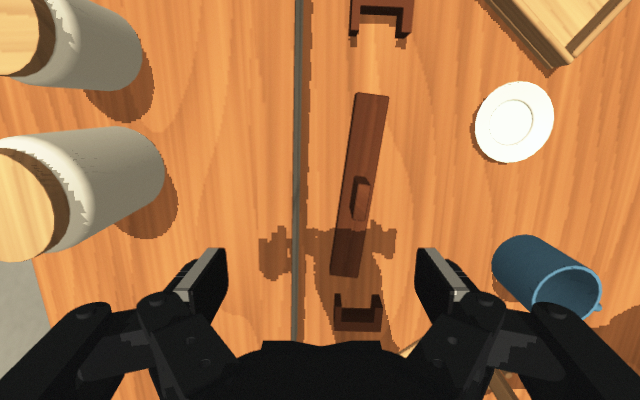

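```bash
python3 - <<'E'
from h import *
d=load('scene0'); crop(d,360,120,520,250,5,'c1'); crop(d,110,150,400,290,2.7,'c2')
d=load('side0'); crop(d,150,70,350,230,4,'c3'); crop(d,260,130,490,400,2.2,'c4')
E
```

```text
(no output)
```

View pics/c1.png

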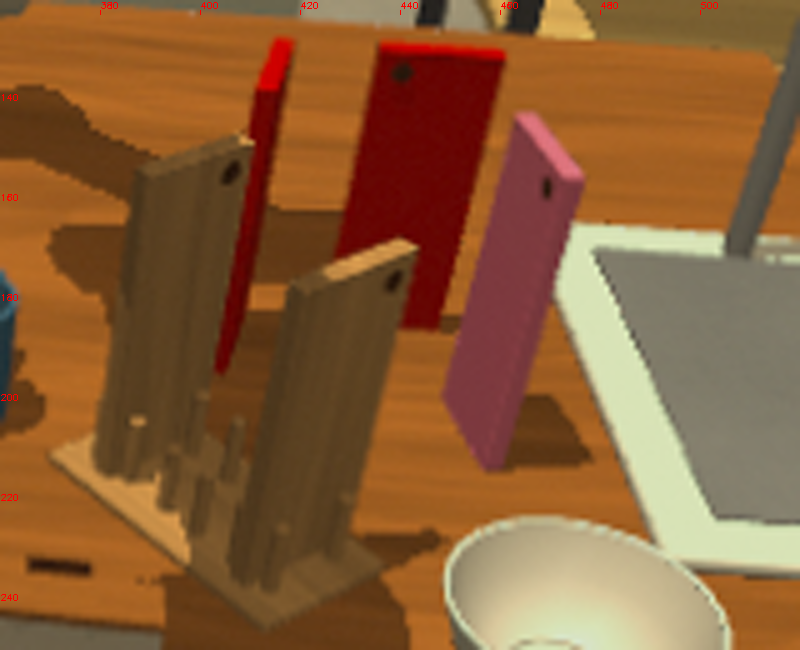

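View pics/c2.png

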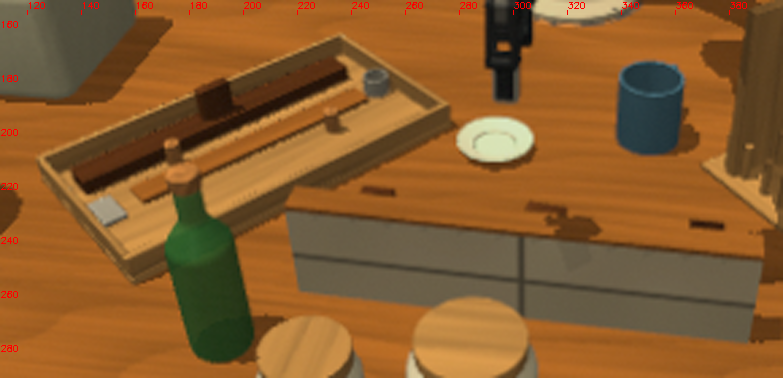

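View pics/c3.png

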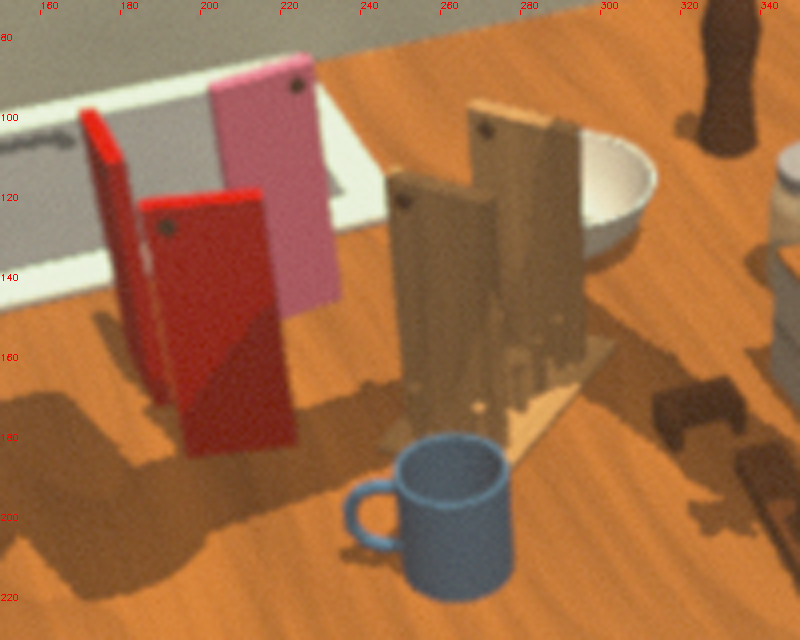

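View pics/c4.png

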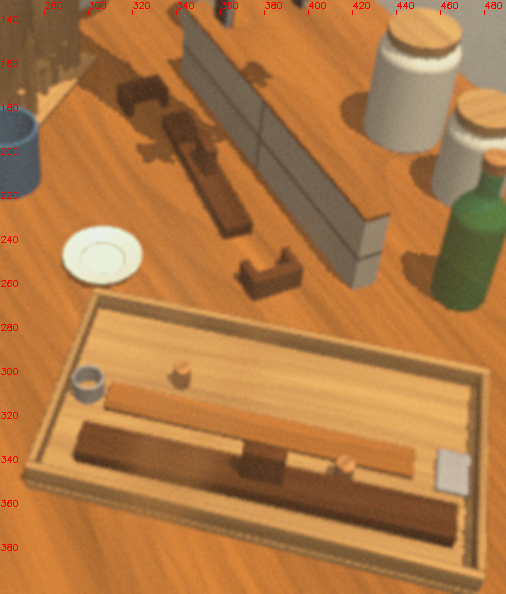

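```bash
cat >> h.py <<'E'
def topmap(ds,fn,x0=250,x1=900,y0=-350,y1=450,zmax=300,s=1.0,color=True,exc=None):
    """top-down max-height color map; rows: x down from x1, cols: y from y1 leftwards. 1px = 1/s mm"""
    H=int((x1-x0)*s);W=int((y1-y0)*s); hm=np.full((H,W),-99.); cm=np.zeros((H,W,3),np.uint8)
    for d in ds:
        P=cloud(d).reshape(-1,3); C=d['frame'].reshape(-1,3)
        ok=np.isfinite(P[:,0])&(P[:,2]<zmax)&(P[:,0]>x0)&(P[:,0]<x1)&(P[:,1]>y0)&(P[:,1]<y1)
        P=P[ok];C=C[ok]; r=((x1-P[:,0])*s).astype(int).clip(0,H-1); c=((y1-P[:,1])*s).astype(int).clip(0,W-1)
        o=np.argsort(P[:,2]); r,c,P,C=r[o],c[o],P[o],C[o]
        m=P[:,2]>hm[r,c]; hm[r[m],c[m]]=P[m,2]; cm[r[m],c[m]]=C[m]
    im=cm[:,:,::-1].copy()
    for y in range(int(y0//100*100),int(y1),100): 
        c=int((y1-y)*s); cv2.line(im,(c,0),(c,8),(255,255,255),1); cv2.putText(im,str(y),(c,18),0,.35,(255,255,255),1)
    for x in range(int(x0//100*100),int(x1),100):
        c=int((x1-x)*s); cv2.line(im,(0,c),(8,c),(255,255,255),1); cv2.putText(im,str(x),(10,c),0,.35,(255,255,255),1)
    cv2.imwrite('pics/'+fn+'.png',im); return hm
E
python3 - <<'E'
from h import *
topmap([load(n) for n in('scene0','side0')],'top0',x0=300,x1=900,y0=-350,y1=450)
d=load('side0'); P=cloud(d)
print('crate',world(d,[(303,267),(482,293),(270,347),(478,390)]).round())
for n,pts in [('scene0',[(218,220),(394,237),(387,155),(411,149),(418,178),(442,169)]),('side0',[(343,137),(423,229),(433,228),(268,97),(294,103),(247,115),(273,122)])]:
    print(n,np.c_[pts,world(load(n),pts).round()])
E
```

```text
crate [[ 365. -134.   36.]
 [ 715. -351.    4.]
 [ 225. -277.    1.]
 [ 535. -547.   37.]]
scene0 [[ 218.  220.  540. -252.   22.]
 [ 394.  237.  526.  260.   -0.]
 [ 387.  155.  435.  217.  214.]
 [ 411.  149.  308.  302.  173.]
 [ 418.  178.  530.  293.  205.]
 [ 442.  169.  482.  361.  210.]]
side0 [[ 343.  137.  710.  326.   22.]
 [ 423.  229.  641. -199.  104.]
 [ 433.  228.  661. -209.  107.]
 [ 268.   97.  475.  348.  208.]
 [ 294.  103.  530.  293.  205.]
 [ 247.  115.  384.  265.  219.]
 [ 273.  122.  439.  220.  208.]]
```

View pics/top0.png

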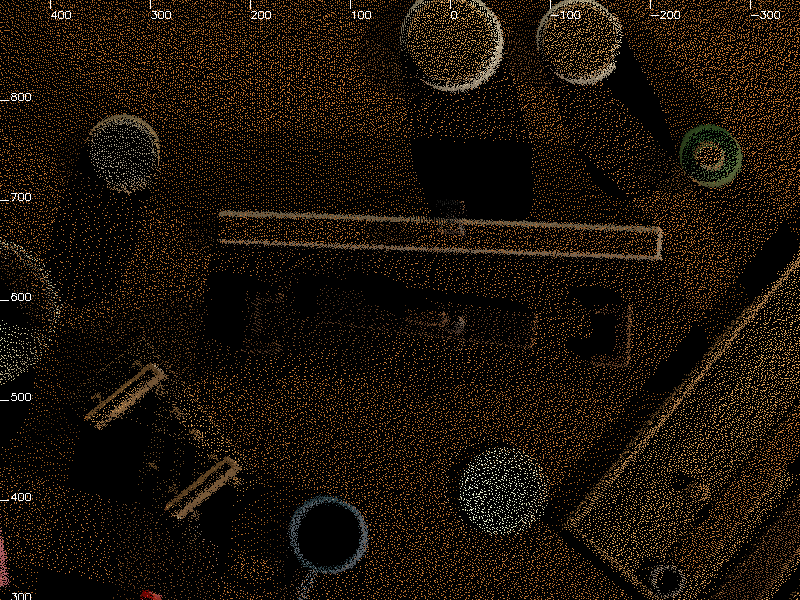

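```bash
cat >> h.py <<'E'
def pts(ds,x0,x1,y0,y1,z0,z1):
    out=[]
    for d in ds:
        P=cloud(d).reshape(-1,3); m=(P[:,0]>x0)&(P[:,0]<x1)&(P[:,1]>y0)&(P[:,1]<y1)&(P[:,2]>z0)&(P[:,2]<z1); out.append(P[m])
    return np.vstack(out)
def rect(P):
    (cx,cy),(w,h),a=cv2.minAreaRect(P[:,:2].astype(np.float32))
    if w<h: w,h,a=h,w,a+90
    return np.array([cx,cy,w,h,np.deg2rad((a+90)%180-90)])  # long-axis yaw
E
python3 - <<'E'
from h import *
S=load('scene0');D=load('side0');W=load('wrist0')
for n,dd in (('both',[S,D]),('scene',[S]),('side',[D])):
    print(n)
    P=pts(dd,620,710,-240,260,104,114);print('upst',len(P),rect(P).round(3),np.median(P[:,2]))
    for nm,b in(('far',(455,560,280,390)),('near',(370,455,200,300))):
        P=pts(dd,*b,190,230);
        if len(P)==0: continue
        zt=np.percentile(P[:,2],98); Q=P[P[:,2]>zt-6]; print(nm,len(Q),rect(Q).round(3),zt.round(1))
P=pts([D],150,760,-620,-90,30,38.5);print('crate',rect(P).round(3))
for z in(20,30): pass
im=topmap([S,D],'top1',x0=150,x1=750,y0=-620,y1=-80,s=1)
E
python3 - <<'E'
import cv2
im=cv2.imread('pics/top1.png'); cv2.imwrite('pics/top1d.png',cv2.dilate(im,None,iterations=1))
E
```

```text
both
upst 3105 [664.75   11.391 444.984  35.925   1.529] 110.36998744521384
far 210 [502.226 323.53   88.564  22.767  -0.876] 211.1
near 214 [412.161 246.924  83.02   21.5    -0.883] 220.6
scene
upst 1740 [664.77   11.869 438.856  35.925   1.529] 110.15286045745825
far 116 [504.244 327.079  85.723  15.954  -0.858] 210.1
near 94 [413.332 249.989  79.642  16.234  -0.87 ] 220.4
side
upst 1365 [664.967  11.359 444.909  34.559   1.533] 110.81297241426876
far 95 [502.273 321.623  85.541  20.51   -0.868] 211.5
near 121 [411.488 245.359  81.399  18.627  -0.878] 220.7
crate [ 541.05  -280.363  476.09   426.305   -0.699]
```

View pics/top1d.png

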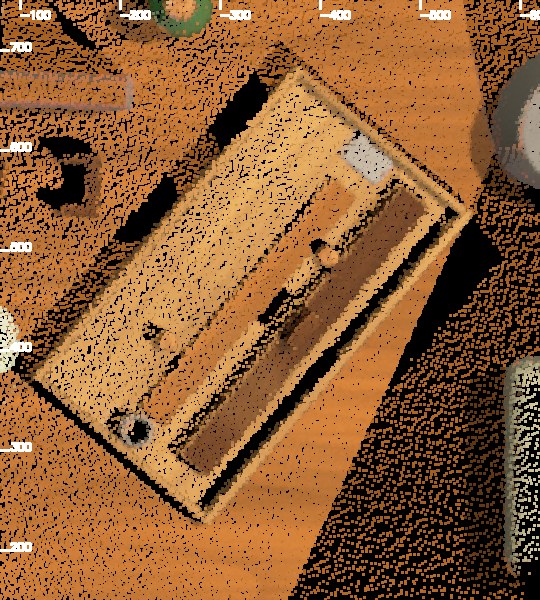

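```bash
python3 - <<'E'
from h import *
W=load('wrist0');D=load('side0');S=load('scene0')
for n,d in (('w',W),('s',D)):
    P=pts([d],540,630,-110,150,15,25);
    if len(P): print(n,'short bar',len(P),rect(P).round(3))
    P=pts([d],540,640,-60,60,53,64);
    if len(P): print(n,'tab',len(P),rect(P).round(3),np.median(P[:,2]))
P=pts([W],540,660,-240,-110,22,35);print('pocket R',len(P),rect(P).round(3),P.min(0).round(),P.max(0).round())
P=pts([W],540,660,120,240,22,35);print('pocket L',len(P),rect(P).round(3),P.min(0).round(),P.max(0).round())
P=pts([W],600,700,-200,200,100,115);print('upst front edge fit'); 
import numpy as np
u=[]
for y in range(-150,151,25):
    q=P[abs(P[:,1]-y)<5]
    if len(q): u.append((y,q[:,0].min(),q[:,0].max(),len(q)))
print(np.round(u,1).tolist())
for dd in(D,S):
    P=pts([dd],620,700,-200,225,104,114);u=[]
    for y in range(-175,226,50):
        q=P[abs(P[:,1]-y)<10]; u.append((y,np.percentile(q[:,0],2),np.percentile(q[:,0],98)))
    print(np.round(u,1).tolist())
topmap([W],'topw',x0=500,x1=700,y0=-220,y1=220,s=1.7)
topmap([D],'tops',x0=500,x1=700,y0=-220,y1=250,s=1.7)
E
cd pics; python3 -c "
import cv2
for n in('topw','tops'):cv2.imwrite(n+'d.png',cv2.dilate(cv2.imread(n+'.png'),None,iterations=1))"
```

```text
w short bar 5054 [582.123  24.805 219.243  36.308   1.444]
w tab 527 [582.044  24.281  40.115  14.454   1.439] 59.821204915305714
s short bar 654 [582.023  23.486 222.856  38.476   1.44 ]
s tab 72 [581.721  24.415  42.568  16.477   1.421] 59.95868976867354
pocket R 886 [ 5.92351e+02 -1.40443e+02  1.04537e+02  6.16800e+01 -1.10000e-02] [ 540. -172.   22.] [ 645. -110.   35.]
pocket L 924 [ 6.00788e+02  1.74793e+02  1.09516e+02  1.03150e+02 -3.60000e-02] [546. 121.  22.] [656. 224.  35.]
upst front edge fit
[[-150.0, 642.8, 673.3, 138.0], [-125.0, 643.4, 673.7, 596.0], [-100.0, 644.3, 674.7, 547.0], [-75.0, 645.9, 675.6, 493.0], [-50.0, 646.8, 676.0, 453.0], [-25.0, 647.8, 678.3, 431.0], [0.0, 648.7, 678.9, 400.0], [25.0, 649.6, 679.8, 378.0], [50.0, 650.6, 680.8, 341.0], [75.0, 651.5, 680.8, 310.0], [100.0, 652.5, 681.4, 290.0], [125.0, 652.4, 683.0, 273.0], [150.0, 653.3, 683.3, 211.0]]
[[-175.0, 641.7, 672.7], [-125.0, 644.2, 675.5], [-75.0, 645.6, 675.9], [-25.0, 648.0, 678.4], [25.0, 649.8, 679.6], [75.0, 652.1, 680.8], [125.0, 653.5, 683.8], [175.0, 655.3, 680.0], [225.0, 656.6, 685.4]]
[[-175.0, 642.5, 673.5], [-125.0, 644.9, 675.6], [-75.0, 646.5, 678.0], [-25.0, 648.9, 679.2], [25.0, 650.2, 681.1], [75.0, 653.3, 683.0], [125.0, 655.5, 684.6], [175.0, 657.0, 686.5], [225.0, 658.0, 687.2]]
```

View pics/topwd.png

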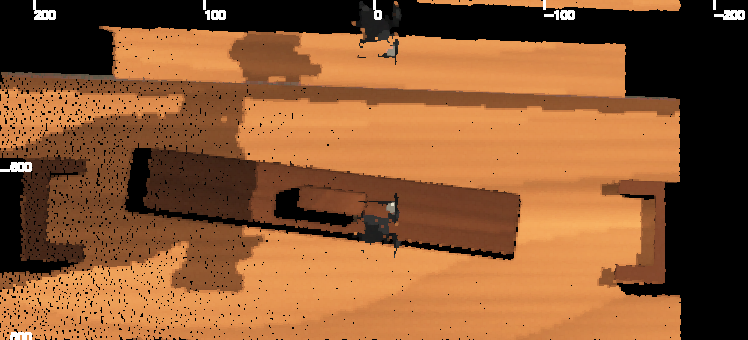

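View pics/topsd.png

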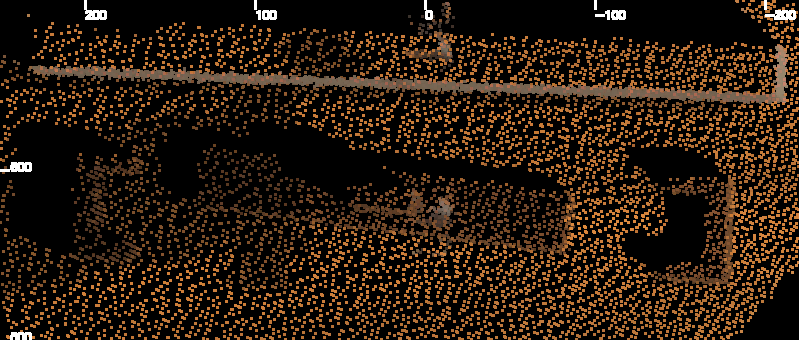

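```bash
python3 - <<'E'
from h import *
go([582,24.3,110],-0.129)
E
```

```text
t 0.15 p [624.6  -0.  244.5] F [-0.2  0.4 -0.1] w 85.5 j [ 0.26  0.39  0.01 -0.   -1.19 -0.26]
x [-0. -1.  0.] y [-1.     0.     0.002] z [-0.002 -0.    -1.   ]
tx ty tz [-0.0974  0.1694  0.5382] spin 0.164
```

Request:
{"api": "play_rows", "payload": {
  "targets": [
    {"tx":-0.05,"ty":0.085,"tz":0.27,"spin":0.08,"gripper":-1},
    {"tx":-0.097,"ty":0.17,"tz":0.45,"spin":0.164,"gripper":-1},
    {"tx":-0.097,"ty":0.17,"tz":0.538,"spin":0.164,"gripper":-1},
    {"tx":-0.097,"ty":0.17,"tz":0.538,"spin":0.164,"gripper":-1},
    {"tx":-0.097,"ty":0.17,"tz":0.538,"spin":0.164,"gripper":-1}
  ]
}}

```text
clock: 0.78
position: [583.7, 24.4, 112.0]
ee_rot: [-0.66, 0.751, -0.001, 0.001]
contact_force: [0.7, 0.3, -0.0]
gripper_width: 85.4
```

```bash
python3 - <<'E'
from h import *
W=snap('wrist','w1')
P=pts([W],540,630,-110,150,53,64);print('tab',len(P),rect(P).round(3))
P=pts([W],540,630,-110,150,16,24);print('bar',len(P),rect(P).round(3))
go([582,24.3,43],-0.129)
E
```

```text
tab 1438 [581.98   24.239  40.032  13.856   1.45 ]
bar 12612 [581.949  24.849 219.751  36.242   1.446]
t 0.82 p [583.8  24.4 112.3] F [ 0.3  0.6 -0.2] w 85.7 j [ 0.32  0.44 -0.27  0.   -0.86 -0.45]
x [-0.128 -0.992 -0.001] y [-0.992  0.128 -0.003] z [ 0.003  0.001 -1.   ]
tx ty tz [0.0017 0.0078 0.2772] spin 0.0003
```

View pics/w1.png

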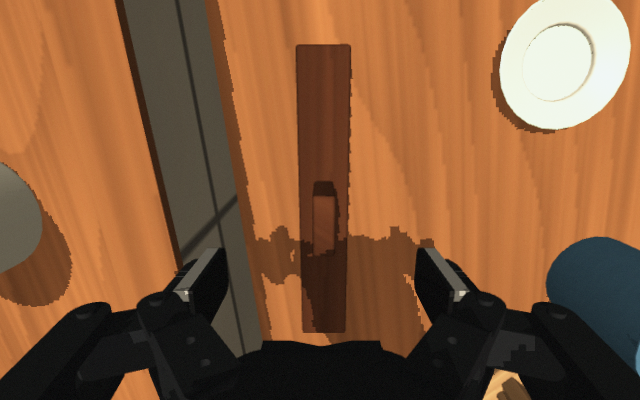

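Request:
{"api": "play_rows", "payload": {
  "targets": [
    {"ty":0.008,"tz":0,"gripper":0},
    {"ty":0.008,"tz":0,"gripper":0},
    {"ty":0.008,"tz":0,"gripper":0},
    {"ty":0.008,"tz":0.1,"gripper":0},
    {"ty":0.008,"tz":0.2,"gripper":0},
    {"ty":0.008,"tz":0.277,"gripper":0},
    {"ty":0.008,"tz":0.277,"gripper":0},
    {"ty":0.008,"tz":0.277,"gripper":1},
    {"ty":0.008,"tz":0.277,"gripper":1},
    {"ty":0.008,"tz":0.277,"gripper":1},
    {"ty":0.008,"tz":0.277,"gripper":1},
    {"ty":0.008,"tz":0.277,"gripper":1}
  ]
}}

```text
invalid input
```

```bash
python3 - <<'E'
from h import *
# target above crate slot
ey=np.array([-.757,.653]);ex=np.array([.653,.757]);c=np.array([456.7,-330]);t=c+70*ex; print(t)
go([t[0],t[1],160],0.859)
E
```

```text
[ 502.41 -277.01]
t 0.82 p [583.8  24.4 112.3] F [ 0.3  0.6 -0.2] w 85.7 j [ 0.32  0.44 -0.27  0.   -0.86 -0.45]
x [-0.128 -0.992 -0.001] y [-0.992  0.128 -0.003] z [ 0.003  0.001 -1.   ]
tx ty tz [ 1.2374  0.1674 -0.1925] spin -1.2577
```

Request:
{"api": "play_rows", "payload": {
  "targets": [
    {"tx":0,"ty":0.008,"tz":0,"spin":0,"gripper":0},
    {"tx":0,"ty":0.008,"tz":0,"spin":0,"gripper":0},
    {"tx":0,"ty":0.008,"tz":0,"spin":0,"gripper":0},
    {"tx":0,"ty":0.008,"tz":0.1,"spin":0,"gripper":0},
    {"tx":0,"ty":0.008,"tz":0.2,"spin":0,"gripper":0},
    {"tx":0,"ty":0.008,"tz":0.277,"spin":0,"gripper":0},
    {"tx":0,"ty":0.008,"tz":0.277,"spin":0,"gripper":0},
    {"tx":0,"ty":0.008,"tz":0.277,"spin":0,"gripper":1},
    {"tx":0,"ty":0.008,"tz":0.277,"spin":0,"gripper":1},
    {"tx":0,"ty":0.008,"tz":0.277,"spin":0,"gripper":1},
    {"tx":0,"ty":0.008,"tz":0.277,"spin":0,"gripper":1},
    {"tx":0,"ty":0.008,"tz":0.277,"spin":0,"gripper":1}
  ]
}}

```text
clock: 2.33
position: [581.4, 24.8, 42.6]
ee_rot: [-0.66, 0.751, -0.001, 0.001]
contact_force: [0.4, 0.4, 7.1]
gripper_width: 13.2
```

```bash
python3 - <<'E'
from h import *
go([502,-277,150],0.859)
E
```

```text
t 2.33 p [581.4  24.8  42.6] F [0.4 0.4 7.1] w 13.2 j [ 0.32  0.53 -0.34  0.   -0.7  -0.45]
x [-0.128 -0.992 -0.001] y [-0.992  0.128 -0.002] z [ 0.002  0.    -1.   ]
tx ty tz [ 1.2375  0.1596 -0.4306] spin -1.2571
```

Request:
{"api": "play_rows", "payload": {
  "targets": [
    {"tx":0,"ty":0,"tz":-0.1,"spin":0,"gripper":1},
    {"tx":0,"ty":0,"tz":-0.25,"spin":0,"gripper":1},
    {"tx":0,"ty":0,"tz":-0.43,"spin":0,"gripper":1},
    {"tx":0,"ty":0,"tz":-0.43,"spin":0,"gripper":1},
    {"tx":0.15,"ty":0.02,"tz":-0.43,"spin":-0.1,"gripper":1},
    {"tx":0.3,"ty":0.04,"tz":-0.43,"spin":-0.25,"gripper":1},
    {"tx":0.45,"ty":0.06,"tz":-0.43,"spin":-0.4,"gripper":1},
    {"tx":0.6,"ty":0.08,"tz":-0.43,"spin":-0.55,"gripper":1},
    {"tx":0.6,"ty":0.08,"tz":-0.43,"spin":-0.55,"gripper":1},
    {"tx":0.6,"ty":0.08,"tz":-0.43,"spin":-0.55,"gripper":1}
  ]
}}

```text
clock: 3.58
position: [540.6, -121.5, 147.8]
ee_rot: [0.805, -0.593, -0.001, 0.001]
contact_force: [-0.1, 0.1, -2.0]
gripper_width: 13.3
```

```bash
python3 - <<'E'
from h import *
go([502,-277,150],0.859)
snap('side','s1')
E
```

```text
t 3.58 p [ 540.6 -121.5  147.8] F [-0.1  0.1 -2. ] w 13.3 j [ 0.07  0.36 -0.3  -0.   -0.91  0.23]
x [ 0.297 -0.955 -0.001] y [-0.955 -0.297  0.002] z [-0.002  0.    -1.   ]
tx ty tz [ 0.5479  0.3325 -0.0086] spin -0.7095
```

View pics/s1.png

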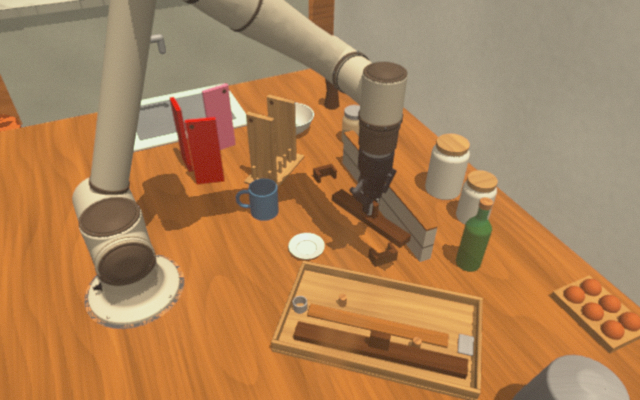

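Request:
{"api": "play_rows", "payload": {
  "targets": [
    {"tx":0.14,"ty":0.083,"tz":0,"spin":-0.18,"gripper":1},
    {"tx":0.28,"ty":0.166,"tz":0,"spin":-0.36,"gripper":1},
    {"tx":0.41,"ty":0.25,"tz":0,"spin":-0.53,"gripper":1},
    {"tx":0.548,"ty":0.332,"tz":0,"spin":-0.71,"gripper":1},
    {"tx":0.548,"ty":0.332,"tz":0,"spin":-0.71,"gripper":1},
    {"tx":0.548,"ty":0.332,"tz":0,"spin":-0.71,"gripper":1},
    {"tx":0.548,"ty":0.332,"tz":0,"spin":-0.71,"gripper":1}
  ]
}}

```text
clock: 4.5
position: [503.5, -276.0, 149.0]
ee_rot: [0.938, -0.347, -0.0, -0.0]
contact_force: [1.3, -0.4, -1.7]
gripper_width: 13.1
```

```bash
python3 - <<'E'
from h import *
snap('wrist','w2'); S=snap('side','s2'); crop(S,260,150,500,400,2.2,'s2c')
go([502,-277,55],0.859)
E
```

```text
t 4.6 p [ 503.5 -276.2  149.1] F [ 0.6 -0.7 -1.3] w 13.5 j [-0.22  0.39 -0.25 -0.   -0.93  1.08]
x [ 0.759 -0.651 -0.   ] y [-0.651 -0.759 -0.   ] z [ 0.  0. -1.]
tx ty tz [-0.0023  0.0065  0.3763] spin 0.004
```

View pics/w2.png

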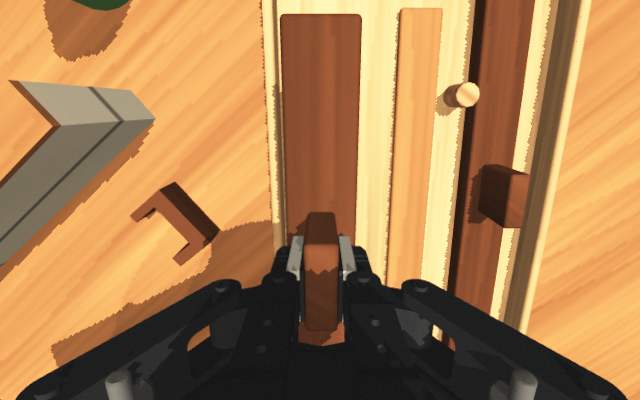

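View pics/s2c.png

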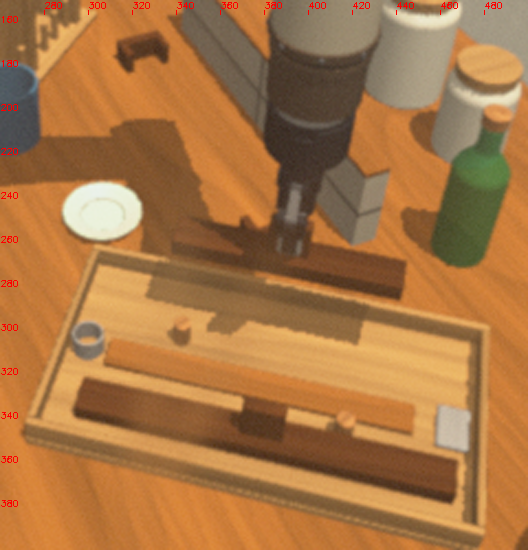

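Request:
{"api": "play_rows", "payload": {
  "targets": [
    {"tx":0,"ty":0.006,"tz":0.1,"spin":0,"gripper":1},
    {"tx":0,"ty":0.006,"tz":0.2,"spin":0,"gripper":1},
    {"tx":0,"ty":0.006,"tz":0.3,"spin":0,"gripper":1},
    {"tx":0,"ty":0.006,"tz":0.36,"spin":0,"gripper":1},
    {"tx":0,"ty":0.006,"tz":0.388,"spin":0,"gripper":1},
    {"tx":0,"ty":0.006,"tz":0.388,"spin":0,"gripper":1},
    {"tx":0,"ty":0.006,"tz":0.388,"spin":0,"gripper":1}
  ]
}}

```text
clock: 5.48
position: [502.8, -278.5, 53.0]
ee_rot: [0.938, -0.347, 0.001, -0.0]
contact_force: [-0.5, 0.6, -0.2]
gripper_width: 13.4
```

Request:
{"api": "play_rows", "payload": {
  "targets": [
    {"tx":0,"ty":0,"tz":0.004,"spin":0,"gripper":0},
    {"tx":0,"ty":0,"tz":0.004,"spin":0,"gripper":0},
    {"tx":0,"ty":0,"tz":0.004,"spin":0,"gripper":0},
    {"tx":0,"ty":0,"tz":-0.1,"spin":0,"gripper":0},
    {"tx":0,"ty":0,"tz":-0.25,"spin":0,"gripper":-0.5},
    {"tx":0,"ty":0,"tz":-0.45,"spin":0,"gripper":-1},
    {"tx":0,"ty":0,"tz":-0.65,"spin":0,"gripper":-1},
    {"tx":0,"ty":0,"tz":-0.65,"spin":0,"gripper":-1},
    {"tx":0,"ty":0.3,"tz":-0.65,"spin":0,"gripper":-1},
    {"tx":0,"ty":0.48,"tz":-0.65,"spin":0,"gripper":-1},
    {"tx":0,"ty":0.48,"tz":-0.65,"spin":0,"gripper":-1},
    {"tx":0,"ty":0.48,"tz":-0.65,"spin":0,"gripper":-1}
  ]
}}

```text
clock: 6.98
position: [423.6, -369.3, 214.0]
ee_rot: [0.938, -0.348, -0.0, -0.0]
contact_force: [0.1, -0.5, 0.2]
gripper_width: 85.3
```

```bash
python3 - <<'E'
from h import *
W=snap('wrist','w3'); st()
P=pts([W],380,480,-440,-320,55,74); print('long tab',len(P),rect(P).round(3),np.percentile(P[:,2],90))
Q=pts([W],440,560,-330,-220,60,74); print('short tab',len(Q),rect(Q).round(3) if len(Q) else '')
E
```

```text
t 7.03 p [ 424.1 -368.9  214.1] F [ 1.  -0.8 -0.4] w 85.4 j [-0.43  0.3  -0.2  -0.   -1.07  1.29]
x [ 0.759 -0.652 -0.001] y [-0.652 -0.759 -0.   ] z [-0.001  0.    -1.   ]
long tab 683 [ 419.085 -384.23    38.952   13.166   -0.694] 68.98825554517052
short tab 773 [ 501.081 -279.794   38.436   15.137   -0.704]
```

View pics/w3.png

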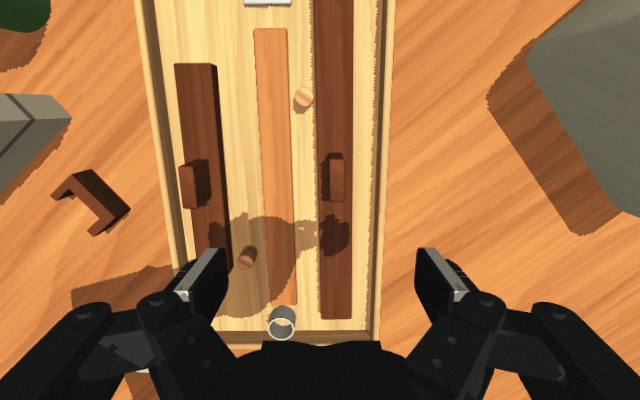

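```bash
python3 - <<'E'
from h import *
W=load('w3'); C=cloud(W); m=np.isfinite(C[...,0])&(C[...,2]>22)&(C[...,2]<32)
f=W['frame'].astype(int); m&=(f[...,0]<150)
mm=np.zeros_like(m);mm[:,300:362]=1
Q=C[m&mm]; Q=Q[(Q[:,2]>24)]; print(len(Q)); r=rect(Q); print(r.round(3)); 
vx=cv2.fitLine(Q[:,:2].astype(np.float32),cv2.DIST_HUBER,0,.01,.01).ravel(); print(vx,np.arctan(vx[1]/vx[0]))
go([419.1,-384.2,52],0.87)
E
```

```text
10840
[ 402.047 -365.077  360.54    73.435   -0.701]
[   0.76853174   -0.6398117   428.38187    -391.7351    ] -0.6942532
t 7.03 p [ 424.1 -368.9  214.1] F [ 1.  -0.8 -0.4] w 85.4 j [-0.43  0.3  -0.2  -0.   -1.07  1.29]
x [ 0.759 -0.652 -0.001] y [-0.652 -0.759 -0.   ] z [-0.001  0.    -1.   ]
tx ty tz [0.0252 0.0595 0.6482] spin -0.0113
```

Request:
{"api": "play_rows", "payload": {
  "targets": [
    {"tx":0.025,"ty":0.06,"tz":0.2,"spin":-0.015,"gripper":0},
    {"tx":0.025,"ty":0.06,"tz":0.4,"spin":-0.015,"gripper":0},
    {"tx":0.025,"ty":0.06,"tz":0.5,"spin":-0.015,"gripper":0},
    {"tx":0.025,"ty":0.06,"tz":0.6,"spin":-0.015,"gripper":0},
    {"tx":0.025,"ty":0.06,"tz":0.652,"spin":-0.015,"gripper":0},
    {"tx":0.025,"ty":0.06,"tz":0.652,"spin":-0.015,"gripper":0},
    {"tx":0.025,"ty":0.06,"tz":0.652,"spin":-0.015,"gripper":1},
    {"tx":0.025,"ty":0.06,"tz":0.652,"spin":-0.015,"gripper":1},
    {"tx":0.025,"ty":0.06,"tz":0.652,"spin":-0.015,"gripper":1},
    {"tx":0.025,"ty":0.06,"tz":0.652,"spin":-0.015,"gripper":1},
    {"tx":0.025,"ty":0.06,"tz":0.652,"spin":-0.015,"gripper":1}
  ]
}}

```text
clock: 8.4
position: [419.7, -385.1, 52.8]
ee_rot: [0.94, -0.342, 0.001, 0.0]
contact_force: [0.3, 2.1, 4.9]
gripper_width: 13.3
```

```bash
python3 - <<'E'
from h import *
go([419,-384,170],0.87)
E
```

```text
t 8.4 p [ 419.7 -385.1   52.8] F [0.3 2.1 4.9] w 13.3 j [-0.46  0.5  -0.36  0.   -0.71  1.33]
x [ 0.766 -0.642  0.002] y [-0.642 -0.766 -0.   ] z [ 0.002 -0.001 -1.   ]
tx ty tz [-0.0038 -0.0018 -0.469 ] spin 0.0041
```

Request:
{"api": "play_rows", "payload": {
  "targets": [
    {"tx":0,"ty":0,"tz":-0.1,"spin":0,"gripper":1},
    {"tx":0,"ty":0,"tz":-0.25,"spin":0,"gripper":1},
    {"tx":0,"ty":0,"tz":-0.4,"spin":0,"gripper":1},
    {"tx":0,"ty":0,"tz":-0.55,"spin":0,"gripper":1},
    {"tx":0,"ty":0,"tz":-0.55,"spin":0,"gripper":1},
    {"tx":0,"ty":0,"tz":-0.55,"spin":0,"gripper":1}
  ]
}}

```text
clock: 9.15
position: [417.7, -384.0, 187.3]
ee_rot: [0.939, -0.343, -0.002, -0.001]
contact_force: [-0.1, 0.2, -2.8]
gripper_width: 13.0
```

```bash
python3 - <<'E'
from h import *
p,Rm=st()
for t in([500,-185,190],[571.5,15,190]): print((Rm.T@(np.array(t)-p)/250).round(3))
go([571.5,15,190],-0.039)
snap('side','s3')
E
```

```text
t 9.15 p [ 417.7 -384.   187.3] F [-0.1  0.2 -2.8] w 13.0 j [-0.46  0.34 -0.22 -0.   -1.02  1.33]
x [ 0.765 -0.644 -0.003] y [-0.644 -0.765 -0.   ] z [-0.002  0.002 -1.   ]
[-0.26  -0.821 -0.01 ]
[-0.556 -1.617 -0.008]
t 9.15 p [ 417.7 -384.   187.3] F [-0.1  0.2 -2.8] w 13.0 j [-0.46  0.34 -0.22 -0.   -1.02  1.33]
x [ 0.765 -0.644 -0.003] y [-0.644 -0.765 -0.   ] z [-0.002  0.002 -1.   ]
tx ty tz [-0.5564 -1.6175 -0.0082] spin 1.1593
```

View pics/s3.png

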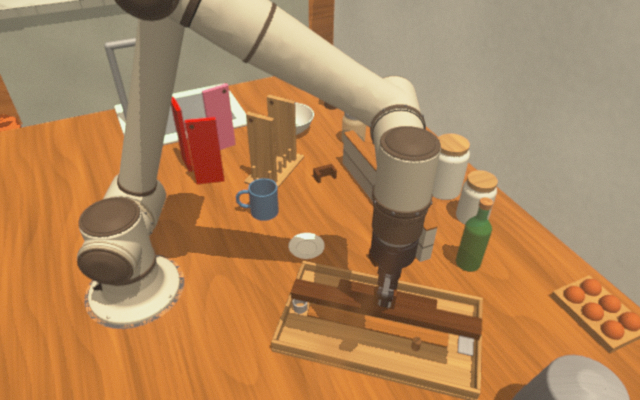

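Request:
{"api": "play_rows", "payload": {
  "targets": [
    {"tx":-0.05,"ty":-0.16,"tz":0,"spin":0.1,"gripper":1},
    {"tx":-0.1,"ty":-0.32,"tz":0,"spin":0.22,"gripper":1},
    {"tx":-0.16,"ty":-0.5,"tz":0,"spin":0.34,"gripper":1},
    {"tx":-0.21,"ty":-0.66,"tz":0,"spin":0.46,"gripper":1},
    {"tx":-0.26,"ty":-0.82,"tz":0,"spin":0.58,"gripper":1},
    {"tx":-0.26,"ty":-0.82,"tz":0,"spin":0.58,"gripper":1},
    {"tx":-0.26,"ty":-0.82,"tz":0,"spin":0.58,"gripper":1}
  ]
}}

```text
clock: 10.07
position: [500.0, -185.9, 187.6]
ee_rot: [0.838, -0.545, -0.001, 0.001]
contact_force: [-0.2, -0.1, -1.7]
gripper_width: 13.0
```

```bash
python3 - <<'E'
from h import *
go([571.5,15,190],-0.039)
E
```

```text
t 10.07 p [ 500.  -185.9  187.6] F [-0.2 -0.1 -1.7] w 13.0 j [-0.05  0.28 -0.3  -0.   -0.99  0.47]
x [ 0.406 -0.914 -0.002] y [-0.914 -0.406  0.003] z [-0.003  0.    -1.   ]
tx ty tz [-0.6185 -0.5873 -0.0101] spin 0.5815
```

Request:
{"api": "play_rows", "payload": {
  "targets": [
    {"tx":-0.12,"ty":-0.12,"tz":0,"spin":0.12,"gripper":1},
    {"tx":-0.25,"ty":-0.24,"tz":0,"spin":0.24,"gripper":1},
    {"tx":-0.38,"ty":-0.36,"tz":0,"spin":0.36,"gripper":1},
    {"tx":-0.5,"ty":-0.48,"tz":0,"spin":0.48,"gripper":1},
    {"tx":-0.618,"ty":-0.587,"tz":0,"spin":0.582,"gripper":1},
    {"tx":-0.618,"ty":-0.587,"tz":0,"spin":0.582,"gripper":1},
    {"tx":-0.618,"ty":-0.587,"tz":0,"spin":0.582,"gripper":1},
    {"tx":-0.618,"ty":-0.587,"tz":0,"spin":0.582,"gripper":1}
  ]
}}

```text
clock: 11.08
position: [571.9, 13.3, 188.8]
ee_rot: [-0.692, 0.722, 0.0, -0.0]
contact_force: [-0.9, -0.4, -1.5]
gripper_width: 13.2
```

```bash
python3 - <<'E'
from h import *
W=snap('wrist','w4'); D=snap('side','s4'); st(); crop(D,260,80,460,280,3,'s4c')
E
```

```text
t 11.18 p [572.1  13.6 189. ] F [ 0.2 -0.7 -2.6] w 12.8 j [ 0.31  0.34 -0.21 -0.   -1.02 -0.35]
x [-0.041 -0.999  0.   ] y [-0.999  0.041  0.   ] z [-0. -0. -1.]
```

View pics/w4.png

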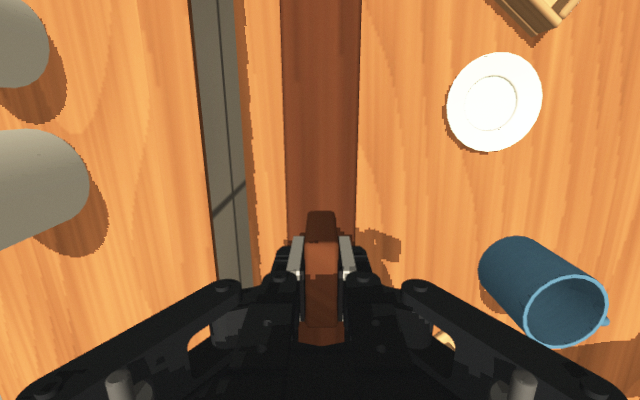

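View pics/s4c.png

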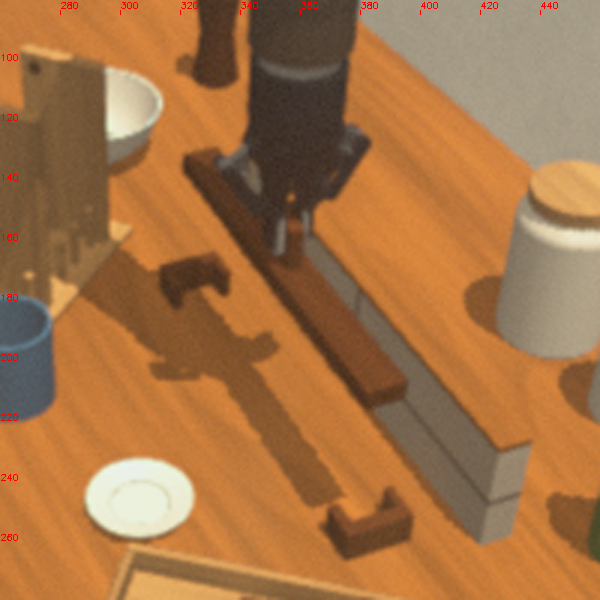

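```bash
python3 - <<'E'
from h import *
U=np.array([649.4,12.]);th=-0.039;ex=np.array([np.cos(th),np.sin(th)]);ey=np.array([-np.sin(th),np.cos(th)])
def loc(P): q=P[:,:2]-U; return np.c_[q@ex,q@ey]
for n in('wrist0','side0','w3','w1','s1','s2'):
    P=pts([load(n)],530,625,-220,240,26,33); L=loc(P)
    for nm,m in(('R',(L[:,1]<-140)&(L[:,1]>-195)),('L',(L[:,1]>140)&(L[:,1]<200))):
        q=L[m]; 
        if len(q)>20: print(n,nm,len(q),'x',np.percentile(q[:,0],[1,99]).round(1),'y',np.percentile(q[:,1],[1,99]).round(1))
# held bar in w4 and side
W=load('w4'); 
P=pts([W],530,620,-200,210,150,172); L=loc(P); print('bar w4',len(P),'x',np.percentile(L[:,0],[.5,99.5]).round(1),'y',np.percentile(L[:,1],[.5,99.5]).round(1),np.median(P[:,2]),rect(P).round(3))
P=pts([load('s4')],530,620,-200,210,148,172); L=loc(P); print('bar s4',len(P),'x',np.percentile(L[:,0],[.5,99.5]).round(1),'y',np.percentile(L[:,1],[.5,99.5]).round(1),np.median(P[:,2]),rect(P).round(3))
for y in(-150,-100,-50,0,50,100,150):
    q=P[abs(L[:,1]-y)<10]; print(y,q[:,2].max().round(1), np.percentile(loc(q)[:,0],[2,98]).round(1))
E
```

```text
wrist0 R 951 x [-108.9  -48.9] y [-186.2 -157.9]
wrist0 L 764 x [-109.3  -49.7] y [155.1 191.7]
side0 R 169 x [-108.6  -47.6] y [-194.8 -158.9]
side0 L 101 x [-108.7  -47.8] y [152.5 192.2]
w3 R 1207 x [-108.9  -49.4] y [-194.8 -159.1]
s1 R 176 x [-108.8  -47.4] y [-194.8 -159.5]
s1 L 106 x [-108.2  -49. ] y [151.9 193.1]
s2 R 42 x [-108.4  -84.3] y [-187.9 -158.6]
s2 L 114 x [-108.9  -48.9] y [152.  192.4]
bar w4 17962 x [-95.8 -60.3] y [-116.4   59.3] 164.110707677557 [570.499 -12.533 179.397  36.161   1.529]
bar s4 1372 x [-96.6 -59.2] y [-177.8  171.1] 164.45420510650138 [571.907  12.671 352.889  39.059   1.528]
-150 167.8 [-95.9 -61.6]
-100 169.9 [-95.8 -60.2]
-50 168.8 [-95.3 -60. ]
0 170.0 [-96.3 -59.9]
50 169.9 [-95.5 -76.3]
100 167.9 [-95.6 -77.1]
150 169.3 [-95.3 -72. ]
```

Request:
{"api": "play_rows", "payload": {
  "targets": [
    {"tx":0,"ty":0,"tz":0.12,"spin":0,"gripper":1},
    {"tx":0,"ty":0,"tz":0.24,"spin":0,"gripper":1},
    {"tx":0,"ty":0,"tz":0.36,"spin":0,"gripper":1},
    {"tx":0,"ty":0,"tz":0.4,"spin":0,"gripper":1},
    {"tx":0,"ty":0,"tz":0.4,"spin":0,"gripper":1},
    {"tx":0,"ty":0,"tz":0.4,"spin":0,"gripper":1}
  ]
}}

```text
clock: 11.92
position: [573.5, 14.8, 90.5]
ee_rot: [-0.693, 0.721, -0.001, 0.001]
contact_force: [0.1, 0.4, -2.5]
gripper_width: 13.1
```

```bash
cat >> h.py <<'E'
U=np.array([649.4,9.7]);th=-0.039;ex=np.array([np.cos(th),np.sin(th)]);ey=np.array([-np.sin(th),np.cos(th)])
def loc(P): q=P[:,:2]-U; return np.c_[q@ex,q@ey]
def glob(x,y): return U+x*ex+y*ey
E
python3 - <<'E'
from h import *
D=snap('side','s5'); p,_=st(); print(loc(p[None]))
P=pts([D],530,620,-200,210,46,74); L=loc(P); print(len(P),'x',np.percentile(L[:,0],[.5,99.5]).round(1),'y',np.percentile(L[:,1],[.5,99.5]).round(1),np.median(P[:,2]),rect(P).round(3))
crop(D,290,110,440,290,3.3,'s5c')
E
```

```text
t 11.97 p [573.4  14.9  90.5] F [ 0.7 -0.6 -1.1] w 13.1 j [ 0.31  0.45 -0.32  0.   -0.8  -0.35]
x [-0.04  -0.999 -0.001] y [-0.999  0.04  -0.003] z [ 0.003  0.001 -1.   ]
[[-76.10829836   2.22386697]]
1285 x [-95.  -57.7] y [-174.   175.2] 65.77939716480398 [573.636  14.514 354.681  39.689   1.534]
```

View pics/s5c.png

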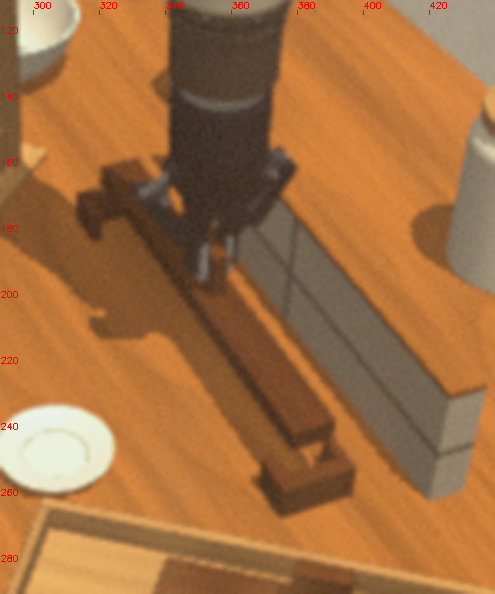

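Request:
{"api": "play_rows", "payload": {
  "targets": [
    {"tx":0,"ty":0.006,"tz":0,"spin":0,"gripper":1},
    {"tx":0,"ty":0.006,"tz":0.05,"spin":0,"gripper":1},
    {"tx":0,"ty":0.006,"tz":0.1,"spin":0,"gripper":1},
    {"tx":0,"ty":0.006,"tz":0.14,"spin":0,"gripper":1},
    {"tx":0,"ty":0.006,"tz":0.17,"spin":0,"gripper":1},
    {"tx":0,"ty":0.006,"tz":0.175,"spin":0,"gripper":1}
  ]
}}

```text
clock: 12.72
position: [570.9, 14.8, 44.8]
ee_rot: [-0.693, 0.721, 0.0, -0.0]
contact_force: [-0.2, 0.2, -1.7]
gripper_width: 13.4
```

Request:
{"api": "play_rows", "payload": {
  "targets": [
    {"tx":0,"ty":0,"tz":0.005,"spin":0,"gripper":1},
    {"tx":0,"ty":0,"tz":0.01,"spin":0,"gripper":1},
    {"tx":0,"ty":0,"tz":0.01,"spin":0,"gripper":1}
  ]
}}

```text
clock: 13.1
position: [571.0, 14.8, 44.7]
ee_rot: [-0.693, 0.721, -0.0, 0.0]
contact_force: [-3.2, -0.2, 8.3]
gripper_width: 13.2
```

```bash
python3 - <<'E'
from h import *
D=snap('side','s6'); p,_=st(); print(loc(p[None]))
crop(D,290,110,440,290,3.3,'s6c')
P=pts([D],540,605,-175,195,15,26);L=loc(P);print(len(P),'x',np.percentile(L[:,0],[.5,99.5]).round(1),'y',np.percentile(L[:,1],[.5,99.5]).round(1),np.median(P[:,2]))
E
```

```text
t 13.15 p [571.   14.8  44.7] F [-2.8  0.1  7.6] w 12.8 j [ 0.31  0.51 -0.36  0.   -0.69 -0.35]
x [-0.039 -0.999  0.   ] y [-0.999  0.039 -0.001] z [ 0.001 -0.    -1.   ]
[[-78.50262244   2.01930861]]
994 x [-108.8  -54.3] y [-169.2  181.5] 20.888744366604726
```

View pics/s6c.png

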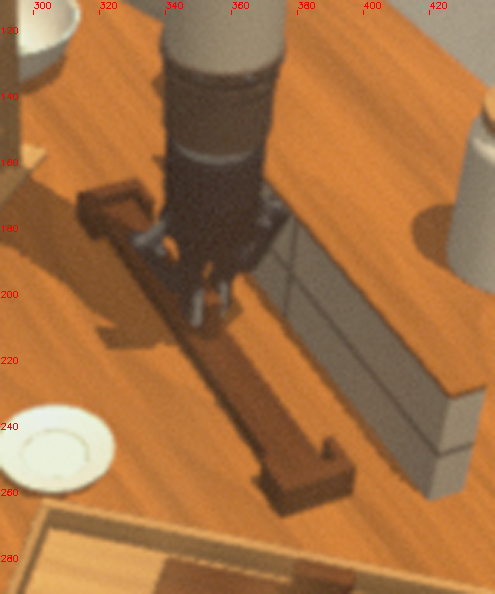

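Request:
{"api": "play_rows", "payload": {
  "targets": [
    {"tx":0,"ty":0,"tz":0,"spin":0,"gripper":0},
    {"tx":0,"ty":0,"tz":0,"spin":0,"gripper":0},
    {"tx":0,"ty":0,"tz":0,"spin":0,"gripper":0},
    {"tx":0,"ty":0,"tz":-0.2,"spin":0,"gripper":0},
    {"tx":0,"ty":0,"tz":-0.45,"spin":0,"gripper":0},
    {"tx":0,"ty":0,"tz":-0.7,"spin":0,"gripper":-0.5},
    {"tx":0,"ty":0,"tz":-0.95,"spin":0,"gripper":-1},
    {"tx":0,"ty":0,"tz":-0.95,"spin":0,"gripper":-1},
    {"tx":0,"ty":0,"tz":-0.95,"spin":0,"gripper":-1}
  ]
}}

```text
clock: 14.28
position: [570.4, 14.8, 279.8]
ee_rot: [-0.693, 0.721, 0.0, -0.0]
contact_force: [-0.4, 0.0, -0.7]
gripper_width: 85.3
```

```bash
python3 - <<'E'
from h import *
W=snap('wrist','w7'); D=snap('side','s7'); S=snap('scene','c7'); p,_=st()
for d in(W,D):
    P=pts([d],540,605,-145,165,15,25);L=loc(P);print(len(P),'x',np.percentile(L[:,0],[.5,99.5]).round(1),np.median(P[:,2]), rect(P).round(3))
    P=pts([d],540,605,-45,65,53,64);print('tab',loc(rect(P)[None,:2]),rect(P).round(3))
P=pts([W],445,560,-330,-220,45,74)
Q=pts([D],445,560,-340,-220,58,74);print('short tab',len(Q),rect(Q).round(3))
for nm,b in(('far',(455,560,270,390)),('near',(370,455,190,300))):
    for n,d in(('w',W),('side',D),('scene',S)):
        P=pts([d],*b,190,230)
        if len(P)<20: continue
        zt=np.percentile(P[:,2],98); Q=P[P[:,2]>zt-6]; print(nm,n,len(Q),rect(Q).round(3),zt.round(1))
E
```

```text
t 14.43 p [570.2  14.7 278.3] F [-0.8  0.7 -0.9] w 85.0 j [ 0.31  0.27 -0.07 -0.   -1.23 -0.35]
x [-0.04  -0.999  0.001] y [-0.999  0.04   0.004] z [-0.004 -0.001 -1.   ]
6881 x [-96.4 -60.7] 20.140957058270715 [567.595  10.029 310.093  52.532   1.566]
tab [[-78.34200489   1.846841  ]] [571.19   14.6    38.239  12.517   1.531]
989 x [-96.9 -60.2] 20.915337289546187 [571.376  10.029 310.32   38.896   1.533]
tab [[-79.09152666   0.58955302]] [570.392  13.373  40.636  15.532  -1.546]
short tab 145 [ 501.859 -279.316   39.677   18.011   -0.672]
far side 103 [503.315 324.631  86.814  20.031  -0.862] 210.9
far scene 113 [503.408 327.11   85.896  15.469  -0.873] 210.5
near side 106 [411.889 246.231  83.31   18.036  -0.857] 221.3
near scene 97 [413.35  250.161  80.101  16.478  -0.884] 220.1
```

View pics/w7.png

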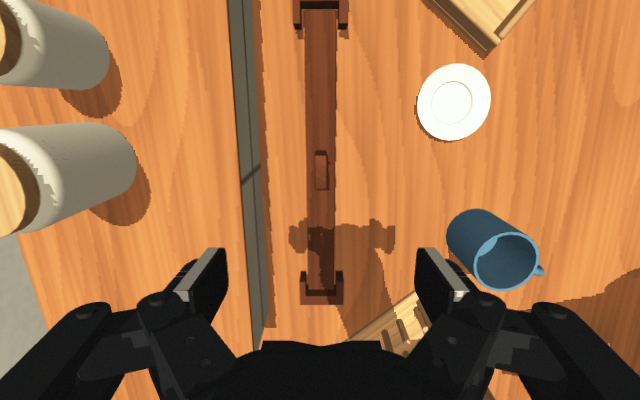

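View pics/s7.png

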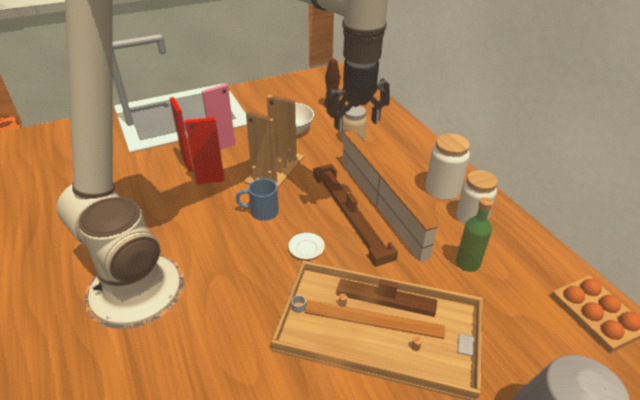

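```bash
python3 - <<'E'
from h import *
go([503,326,330],0.70)
E
```

```text
t 14.43 p [570.2  14.7 278.3] F [-0.8  0.7 -0.9] w 85.0 j [ 0.31  0.27 -0.07 -0.   -1.23 -0.35]
x [-0.04  -0.999  0.001] y [-0.999  0.04   0.004] z [-0.004 -0.001 -1.   ]
tx ty tz [-1.2334  0.3195 -0.2067] spin -0.9424
```

Request:
{"api": "play_rows", "payload": {
  "targets": [
    {"tx":0,"ty":0,"tz":-0.2,"spin":-0.15,"gripper":-1},
    {"tx":-0.2,"ty":0.05,"tz":-0.2,"spin":-0.3,"gripper":-1},
    {"tx":-0.4,"ty":0.1,"tz":-0.2,"spin":-0.5,"gripper":-1},
    {"tx":-0.6,"ty":0.15,"tz":-0.2,"spin":-0.7,"gripper":-1},
    {"tx":-0.8,"ty":0.2,"tz":-0.2,"spin":-0.94,"gripper":-1},
    {"tx":-1,"ty":0.3,"tz":-0.2,"spin":-0.94,"gripper":-1},
    {"tx":-1,"ty":0.32,"tz":-0.2,"spin":-0.94,"gripper":-1},
    {"tx":-1,"ty":0.32,"tz":-0.2,"spin":-0.94,"gripper":-1}
  ]
}}

```text
clock: 15.42
position: [500.6, 267.8, 329.3]
ee_rot: [0.907, -0.422, -0.0, 0.001]
contact_force: [-0.4, -0.3, -0.1]
gripper_width: 85.4
```

```bash
python3 - <<'E'
from h import *
W=snap('wrist','w8')
for nm,b in(('far',(455,560,270,390)),('near',(370,455,190,300))):
    for n,d in(('w',W),):
        P=pts([d],*b,190,230)
        if len(P)<20: continue
        zt=np.percentile(P[:,2],98); Q=P[P[:,2]>zt-5]; print(nm,n,len(Q),rect(Q).round(3),zt.round(1))
go([503,326,330],0.70)
E
```

```text
far w 1502 [502.122 325.489  86.324  14.148  -0.887] 209.2
near w 1193 [411.081 247.346  79.754  14.609  -0.888] 219.2
t 15.47 p [501.  267.2 329.6] F [-0.2 -0.4 -0.4] w 85.6 j [ 0.78  0.24  0.01  0.   -1.34 -0.08]
x [ 0.643 -0.766  0.   ] y [-0.766 -0.643  0.002] z [-0.001 -0.001 -1.   ]
tx ty tz [-0.1751 -0.1571 -0.0019] spin -0.0027
```

View pics/w8.png

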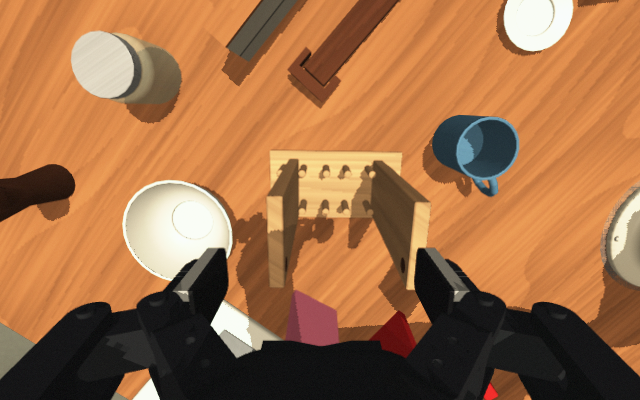

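```bash
python3 - <<'E'
from h import *
for n in('c7','s7'):
    d=load(n); C=cloud(d); f=d['frame'].astype(int); m=np.isfinite(C[...,0])&(f[...,0]>90)&(f[...,0]-f[...,1]>60)&(f[...,2]>f[...,1]-10)&(C[...,2]>150)&(C[...,0]<600)&(C[...,0]>200)
    n_,lab,stt,cen=cv2.connectedComponentsWithStats(m.astype(np.uint8))
    for i in range(1,n_):
        if stt[i,4]>40: P=C[lab==i]; print(n,P.min(0).round(),P.max(0).round())
go([502.1,325.5,250],0.683); go([502.1,325.5,188],0.683)
E
```

```text
c7 [242. 296. 150.] [310. 320. 214.]
c7 [224. 382. 150.] [240. 459. 213.]
c7 [316. 449. 150.] [396. 474. 214.]
s7 [314. 440. 150.] [392. 468. 215.]
s7 [293. 288. 150.] [308. 306. 213.]
t 15.47 p [501.  267.2 329.6] F [-0.2 -0.4 -0.4] w 85.6 j [ 0.78  0.24  0.01  0.   -1.34 -0.08]
x [ 0.643 -0.766  0.   ] y [-0.766 -0.643  0.002] z [-0.001 -0.001 -1.   ]
tx ty tz [-0.176  -0.1536  0.3181] spin 0.019
t 15.47 p [501.  267.2 329.6] F [-0.2 -0.4 -0.4] w 85.6 j [ 0.78  0.24  0.01  0.   -1.34 -0.08]
x [ 0.643 -0.766  0.   ] y [-0.766 -0.643  0.002] z [-0.001 -0.001 -1.   ]
tx ty tz [-0.1761 -0.154   0.5661] spin 0.019
```

Request:
{"api": "play_rows", "payload": {
  "targets": [
    {"tx":-0.09,"ty":-0.08,"tz":0,"spin":0.01,"gripper":-0.6},
    {"tx":-0.176,"ty":-0.154,"tz":0.05,"spin":0.02,"gripper":-0.6},
    {"tx":-0.176,"ty":-0.154,"tz":0.2,"spin":0.02,"gripper":-0.6},
    {"tx":-0.176,"ty":-0.154,"tz":0.32,"spin":0.02,"gripper":-0.6},
    {"tx":-0.176,"ty":-0.154,"tz":0.32,"spin":0.02,"gripper":-0.6}
  ]
}}

```text
clock: 16.1
position: [501.9, 324.1, 247.6]
ee_rot: [0.903, -0.431, -0.001, 0.003]
contact_force: [-0.0, -0.6, 0.5]
gripper_width: 68.4
```

```bash
python3 - <<'E'
from h import *
W=snap('wrist','w9')
P=pts([W],455,560,270,390,190,230)
zt=np.percentile(P[:,2],98); Q=P[P[:,2]>zt-5]; print(len(Q),rect(Q).round(3),zt.round(1))
go([502.1,325.5,188],0.683)
E
```

```text
3384 [502.019 325.377  85.364  14.04   -0.887] 209.3
t 16.15 p [502.9 325.  249.9] F [ 0.6 -0.2  0.2] w 68.2 j [ 0.84  0.34 -0.05  0.   -1.18 -0.16]
x [ 0.629 -0.777  0.001] y [-0.777 -0.629  0.002] z [-0.001 -0.002 -1.   ]
tx ty tz [-0.0039  0.0006  0.2476] spin -0.0027
```

View pics/w9.png

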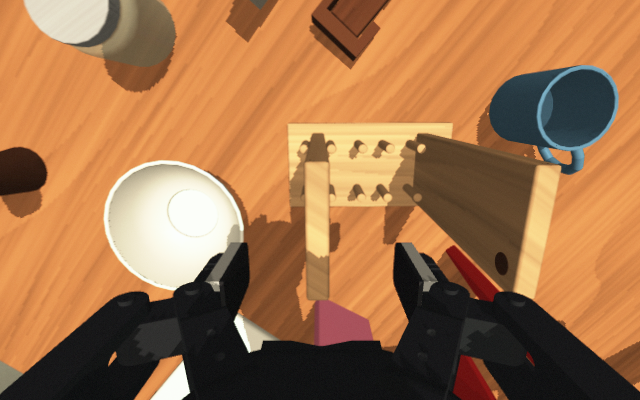

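Request:
{"api": "play_rows", "payload": {
  "targets": [
    {"tx":-0.004,"ty":0,"tz":0.12,"spin":0,"gripper":-0.6},
    {"tx":-0.004,"ty":0,"tz":0.2,"spin":0,"gripper":-0.6},
    {"tx":-0.004,"ty":0,"tz":0.25,"spin":0,"gripper":-0.6},
    {"tx":-0.004,"ty":0,"tz":0.25,"spin":0,"gripper":-0.2},
    {"tx":-0.004,"ty":0,"tz":0.25,"spin":0,"gripper":0.3},
    {"tx":-0.004,"ty":0,"tz":0.25,"spin":0,"gripper":1},
    {"tx":-0.004,"ty":0,"tz":0.25,"spin":0,"gripper":1},
    {"tx":-0.004,"ty":0,"tz":0.25,"spin":0,"gripper":1},
    {"tx":-0.004,"ty":0,"tz":0.25,"spin":0,"gripper":1},
    {"tx":-0.004,"ty":0,"tz":0.25,"spin":0,"gripper":1}
  ]
}}

```text
clock: 17.4
position: [502.1, 327.4, 189.0]
ee_rot: [0.903, -0.429, 0.001, -0.001]
contact_force: [0.8, 0.0, 5.9]
gripper_width: 13.1
```

Request:
{"api": "play_rows", "payload": {
  "targets": [
    {"tx":0,"ty":0,"tz":-0.06,"spin":0,"gripper":1},
    {"tx":0,"ty":0,"tz":-0.16,"spin":0,"gripper":1},
    {"tx":0,"ty":0,"tz":-0.3,"spin":0,"gripper":1},
    {"tx":0,"ty":0,"tz":-0.45,"spin":0,"gripper":1},
    {"tx":0,"ty":0,"tz":-0.52,"spin":0,"gripper":1},
    {"tx":0,"ty":0,"tz":-0.52,"spin":0,"gripper":1}
  ]
}}

```text
clock: 18.15
position: [501.5, 327.2, 318.8]
ee_rot: [0.903, -0.43, 0.0, -0.001]
contact_force: [-0.0, 0.2, -3.8]
gripper_width: 13.1
```

```bash
python3 - <<'E'
from h import *
t=glob(-48,-60); print(t); go([*t,320],th)
D=snap('side','s10'); snap('scene','c10')
E
```

```text
[599.09709252 -48.3828503 ]
t 18.15 p [501.5 327.2 318.8] F [-0.   0.2 -3.8] w 13.1 j [ 0.85  0.3   0.06 -0.   -1.33 -0.17]
x [ 0.631 -0.776 -0.001] y [-0.776 -0.631 -0.002] z [ 0.001  0.002 -1.   ]
tx ty tz [ 1.412   0.6447 -0.0069] spin 0.9185
```

View pics/s10.png

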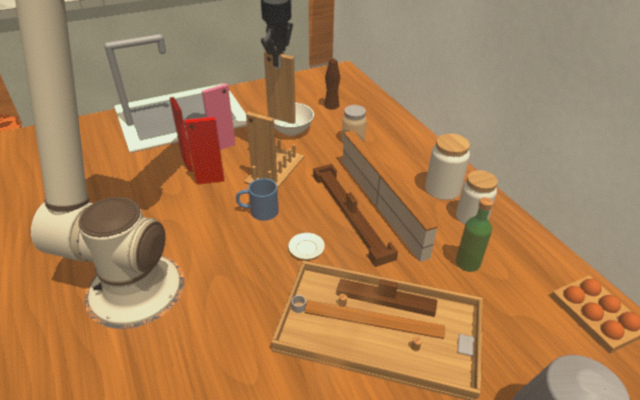

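View pics/c10.png

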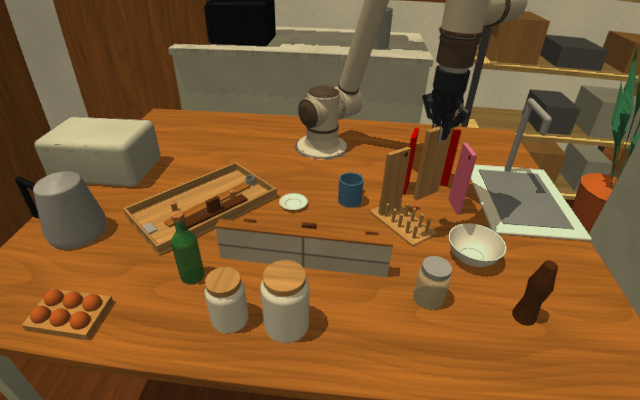

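Request:
{"api": "play_rows", "payload": {
  "targets": [
    {"tx":0.16,"ty":0.0,"tz":0,"spin":0.1,"gripper":1},
    {"tx":0.33,"ty":0.04,"tz":0,"spin":0.25,"gripper":1},
    {"tx":0.5,"ty":0.12,"tz":0,"spin":0.4,"gripper":1},
    {"tx":0.65,"ty":0.2,"tz":0,"spin":0.55,"gripper":1},
    {"tx":0.8,"ty":0.3,"tz":0,"spin":0.7,"gripper":1},
    {"tx":0.95,"ty":0.4,"tz":0,"spin":0.85,"gripper":1},
    {"tx":0.95,"ty":0.4,"tz":0,"spin":0.918,"gripper":1},
    {"tx":0.95,"ty":0.4,"tz":0,"spin":0.918,"gripper":1},
    {"tx":0.95,"ty":0.4,"tz":0,"spin":0.918,"gripper":1}
  ]
}}

```text
clock: 19.38
position: [573.4, 80.0, 316.8]
ee_rot: [-0.694, 0.72, 0.0, -0.001]
contact_force: [0.4, -0.4, -2.2]
gripper_width: 13.4
```

```bash
python3 - <<'E'
from h import *
t=glob(-48,-60); go([*t,320],th)
E
```

```text
t 19.38 p [573.4  80.  316.8] F [ 0.4 -0.4 -2.2] w 13.4 j [ 0.42  0.27  0.01 -0.   -1.32 -0.46]
x [-0.037 -0.999  0.001] y [-0.999  0.037  0.002] z [-0.002 -0.001 -1.   ]
tx ty tz [ 0.5093 -0.1216 -0.0129] spin 0.0023
```

Request:
{"api": "play_rows", "payload": {
  "targets": [
    {"tx":0.15,"ty":-0.04,"tz":0,"spin":0,"gripper":1},
    {"tx":0.3,"ty":-0.08,"tz":0,"spin":0,"gripper":1},
    {"tx":0.45,"ty":-0.12,"tz":0,"spin":0,"gripper":1},
    {"tx":0.51,"ty":-0.122,"tz":0,"spin":0,"gripper":1},
    {"tx":0.51,"ty":-0.122,"tz":0,"spin":0,"gripper":1},
    {"tx":0.51,"ty":-0.122,"tz":0,"spin":0,"gripper":1}
  ]
}}

```text
clock: 20.12
position: [599.2, -47.9, 317.8]
ee_rot: [-0.694, 0.72, 0.0, 0.0]
contact_force: [0.4, 0.7, -2.4]
gripper_width: 13.3
```

```bash
python3 - <<'E'
from h import *
D=snap('side','s11'); W=snap('wrist','w11'); crop(D,300,60,450,260,3,'s11c')
p,_=st(); print(loc(p[None]))
P=pts([D],560,640,-120,20,136,325)
L=loc(P); 
for z in range(140,320,20):
    q=L[abs(P[:,2]-z)<5]
    if len(q)>8: print(z,len(q),np.percentile(q[:,0],[3,97]).round(1),np.percentile(q[:,1],[3,97]).round(1))
P=pts([W],540,605,-45,65,53,64)
if len(P)>20: print('tab',loc(rect(P)[None,:2]))
E
```

```text
t 20.23 p [599.3 -47.8 317.9] F [ 0.  -0.4 -1.7] w 13.3 j [ 0.19  0.3   0.07 -0.   -1.34 -0.23]
x [-0.037 -0.999 -0.   ] y [-0.999  0.037 -0.   ] z [ 0.  0. -1.]
[[-47.83622812 -59.36770428]]
140 39 [-55.6 -46. ] [-104.3  -23.6]
160 81 [-56.3 -43.8] [-105.1  -24.2]
180 80 [-55.9 -43.5] [-105.1  -21.7]
200 79 [-55.8 -43.9] [-104.4  -24.8]
220 80 [-56.  -41.3] [-105.4  -25.1]
240 85 [-56.  -43.9] [-104.9  -22.2]
260 83 [-55.9 -42.3] [-105.5  -25.9]
280 90 [-56.  -44.3] [-105.4  -24.9]
300 78 [-56.3 -42.9] [-105.6  -23. ]
tab [[-79.02518329   0.87423183]]
```

View pics/s11c.png

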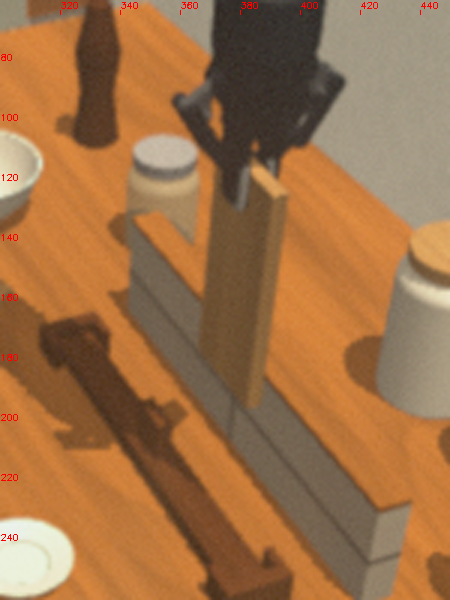

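View pics/w11.png

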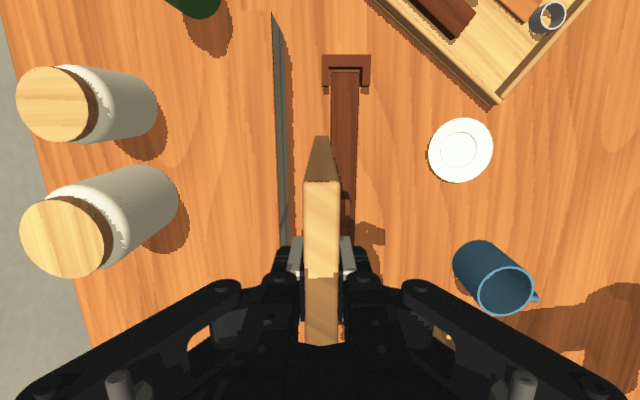

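Request:
{"api": "play_rows", "payload": {
  "targets": [
    {"tx":0,"ty":0,"tz":0.1,"spin":0,"gripper":1},
    {"tx":0,"ty":0,"tz":0.22,"spin":0,"gripper":1},
    {"tx":0,"ty":0,"tz":0.34,"spin":0,"gripper":1},
    {"tx":0,"ty":0,"tz":0.44,"spin":0,"gripper":1},
    {"tx":0,"ty":0,"tz":0.5,"spin":0,"gripper":1},
    {"tx":0,"ty":0,"tz":0.51,"spin":0,"gripper":1},
    {"tx":0,"ty":0,"tz":0.51,"spin":0,"gripper":1}
  ]
}}

```text
clock: 21.1
position: [600.0, -48.7, 191.2]
ee_rot: [-0.694, 0.72, -0.001, 0.001]
contact_force: [-0.1, 0.8, -2.3]
gripper_width: 13.1
```

```bash
python3 - <<'E'
from h import *
D=snap('side','s12'); crop(D,300,60,450,260,3,'s12c')
p,_=st(); print(loc(p[None]))
P=pts([D],560,640,-120,20,5,205)
L=loc(P); 
for z in range(10,210,20):
    q=L[(abs(P[:,2]-z)<5)&(L[:,0]>-59)&(L[:,0]<-38)]
    if len(q)>8: print(z,len(q),np.percentile(q[:,0],[3,97]).round(1),np.percentile(q[:,1],[3,97]).round(1))
E
```

```text
t 21.15 p [600.1 -48.8 191.6] F [-0.3 -0.2 -2.4] w 13.2 j [ 0.19  0.39 -0.13  0.   -1.05 -0.23]
x [-0.038 -0.999 -0.   ] y [-0.999  0.038 -0.002] z [ 0.002  0.    -1.   ]
[[-46.98075043 -60.37915129]]
10 16 [-53.3 -39.3] [-115.3  -32.7]
30 65 [-54.9 -44.5] [-105.1  -24.5]
50 67 [-54.7 -42.7] [-105.8  -23.1]
70 62 [-54.5 -41.8] [-106.   -22.8]
90 67 [-54.7 -42. ] [-106.3  -21.5]
110 69 [-54.6 -42.2] [-106.4  -24.3]
130 76 [-54.9 -43.7] [-106.   -24.8]
150 74 [-54.9 -43.1] [-106.1  -23.8]
170 58 [-55.7 -41.8] [-106.7  -27.5]
190 48 [-56.1 -42.5] [-107.9  -71.4]
```

View pics/s12c.png

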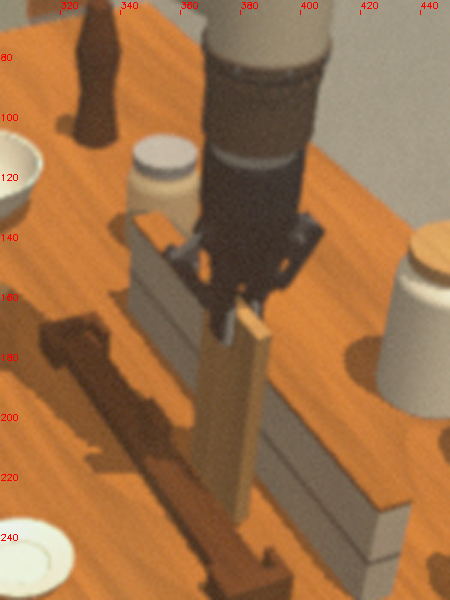

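Request:
{"api": "play_rows", "payload": {
  "targets": [
    {"tx":0,"ty":0,"tz":0.02,"spin":0,"gripper":1},
    {"tx":0,"ty":0,"tz":0.038,"spin":0,"gripper":1},
    {"tx":0,"ty":0,"tz":0.042,"spin":0,"gripper":1},
    {"tx":0,"ty":0,"tz":0.042,"spin":0,"gripper":1}
  ]
}}

```text
clock: 21.65
position: [599.8, -48.9, 181.1]
ee_rot: [-0.693, 0.72, -0.001, 0.0]
contact_force: [-1.7, 1.6, 4.7]
gripper_width: 13.5
```

Request:
{"api": "play_rows", "payload": {
  "targets": [
    {"tx":0,"ty":0,"tz":0,"spin":0,"gripper":0.3},
    {"tx":0,"ty":0,"tz":0,"spin":0,"gripper":0.1},
    {"tx":0,"ty":0,"tz":0,"spin":0,"gripper":0.05},
    {"tx":0,"ty":0,"tz":0,"spin":0,"gripper":0.05}
  ]
}}

```text
clock: 22.15
position: [599.4, -49.0, 179.6]
ee_rot: [-0.693, 0.721, 0.0, -0.0]
contact_force: [0.6, -0.7, -0.0]
gripper_width: 40.0
```

```bash
python3 - <<'E'
from h import *
W=snap('wrist','w13');D=snap('side','s13'); crop(D,300,60,450,260,3,'s13c');st()
E
```

```text
t 22.25 p [599.4 -49.  179.7] F [ 0.7  0.5 -0.2] w 40.3 j [ 0.19  0.4  -0.15  0.   -1.03 -0.23]
x [-0.039 -0.999  0.   ] y [-0.999  0.039  0.   ] z [-0. -0. -1.]
```

View pics/w13.png

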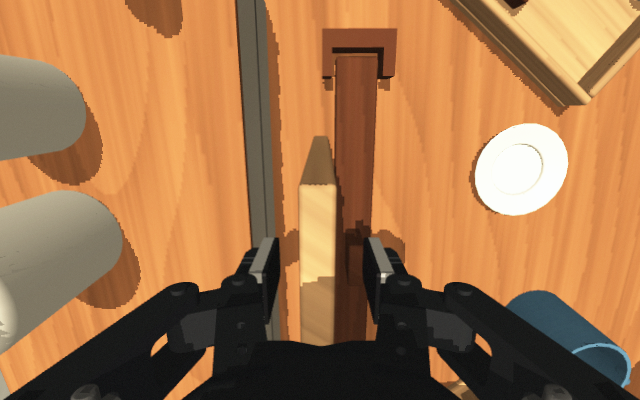

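View pics/s13c.png

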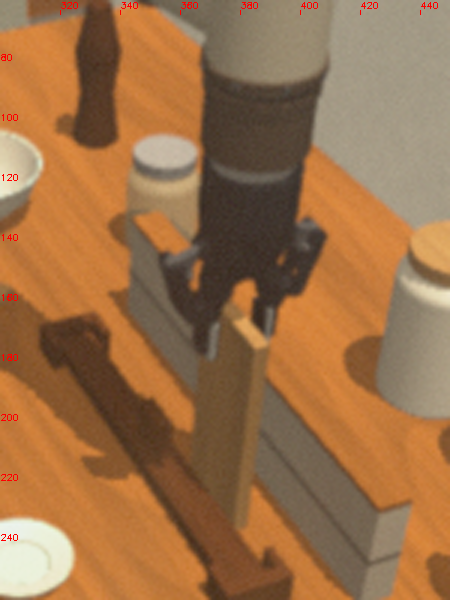

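Request:
{"api": "play_rows", "payload": {
  "targets": [
    {"tx":0,"ty":-0.03,"tz":0,"spin":0,"gripper":0.05},
    {"tx":0,"ty":-0.05,"tz":0,"spin":0,"gripper":0.05},
    {"tx":0,"ty":-0.07,"tz":0,"spin":0,"gripper":0.05},
    {"tx":0,"ty":-0.09,"tz":0,"spin":0,"gripper":0.05},
    {"tx":0,"ty":-0.11,"tz":0,"spin":0,"gripper":0.05},
    {"tx":0,"ty":-0.13,"tz":0,"spin":0,"gripper":0.05},
    {"tx":0,"ty":-0.15,"tz":0,"spin":0,"gripper":0.05},
    {"tx":0,"ty":-0.15,"tz":0,"spin":0,"gripper":0.05}
  ]
}}

```text
clock: 23.25
position: [637.3, -50.4, 179.7]
ee_rot: [-0.693, 0.721, -0.0, 0.0]
contact_force: [0.7, 0.8, 0.3]
gripper_width: 40.5
```

```bash
python3 - <<'E'
from h import *
W=snap('wrist','w14');D=snap('side','s14'); crop(D,300,60,450,260,3,'s14c');st()
E
```

```text
t 23.35 p [636.9 -50.4 179.8] F [0.6 0.1 1.1] w 40.5 j [ 0.17  0.46 -0.05 -0.   -1.07 -0.21]
x [-0.038 -0.999 -0.   ] y [-0.999  0.038 -0.   ] z [ 0.  0. -1.]
```

View pics/s14c.png

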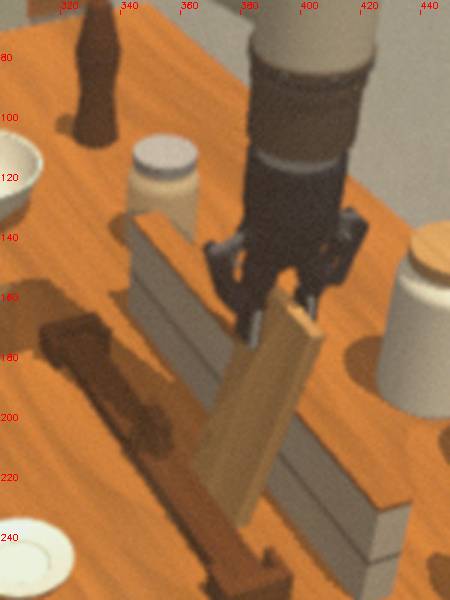

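View pics/w14.png

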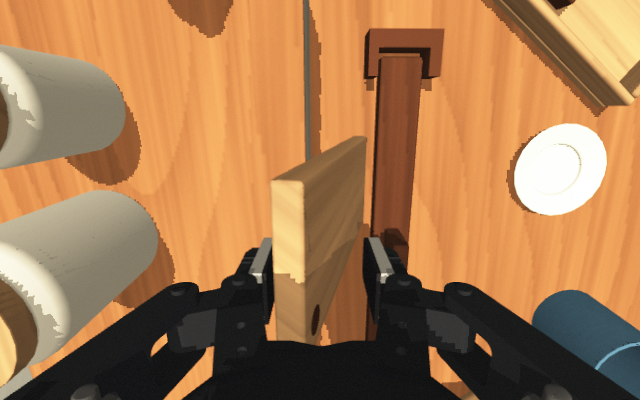

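Request:
{"api": "play_rows", "payload": {
  "targets": [
    {"tx":0,"ty":-0.02,"tz":0,"spin":0,"gripper":0.05},
    {"tx":0,"ty":-0.04,"tz":0,"spin":0,"gripper":0.05},
    {"tx":0,"ty":-0.06,"tz":0,"spin":0,"gripper":0.05},
    {"tx":0,"ty":-0.08,"tz":0,"spin":0,"gripper":0.05},
    {"tx":0,"ty":-0.1,"tz":0,"spin":0,"gripper":0.05},
    {"tx":0,"ty":-0.1,"tz":0,"spin":0,"gripper":0.05}
  ]
}}

```text
clock: 24.1
position: [662.1, -51.4, 179.6]
ee_rot: [-0.693, 0.721, 0.0, -0.0]
contact_force: [-0.1, 0.5, 0.1]
gripper_width: 40.6
```

```bash
python3 - <<'E'
from h import *
W=snap('wrist','w15');D=snap('side','s15'); crop(D,300,60,450,260,3,'s15c');st()
E
```

```text
t 24.2 p [661.7 -51.3 179.7] F [ 0.1 -0.8 -0.5] w 40.6 j [ 0.17  0.5   0.02 -0.   -1.09 -0.2 ]
x [-0.039 -0.999  0.   ] y [-0.999  0.039  0.   ] z [-0.  0. -1.]
```

View pics/s15c.png

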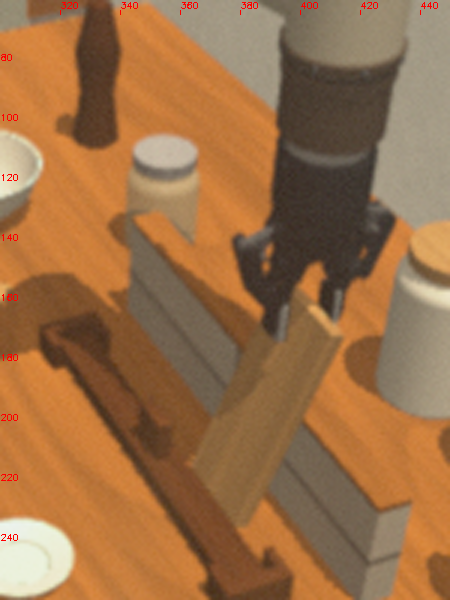

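View pics/w15.png

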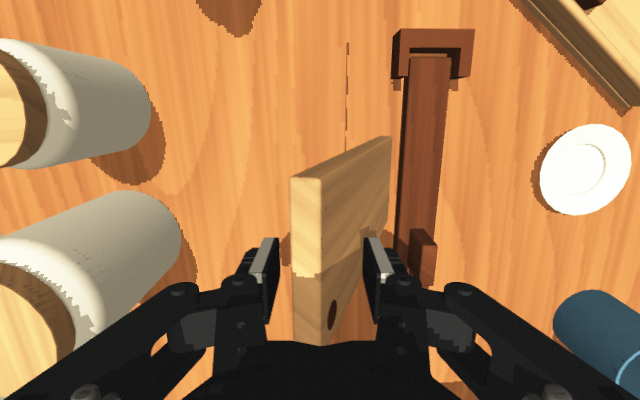

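Request:
{"api": "play_rows", "payload": {
  "targets": [
    {"tx":0,"ty":0.015,"tz":0,"spin":0,"gripper":0.0},
    {"tx":0,"ty":0.015,"tz":0,"spin":0,"gripper":0.0},
    {"tx":0,"ty":0.01,"tz":-0.08,"spin":0,"gripper":0.0},
    {"tx":0,"ty":0.0,"tz":-0.18,"spin":0,"gripper":0.0},
    {"tx":0,"ty":0.0,"tz":-0.4,"spin":0,"gripper":-0.5},
    {"tx":0,"ty":0.0,"tz":-0.6,"spin":0,"gripper":-1},
    {"tx":0,"ty":0.0,"tz":-0.6,"spin":0,"gripper":-1}
  ]
}}

```text
clock: 25.08
position: [663.4, -51.6, 336.0]
ee_rot: [-0.693, 0.72, -0.004, 0.004]
contact_force: [0.2, -0.4, -0.4]
gripper_width: 85.7
```

```bash
cat >> h.py <<'E'
def boardfit(ds,y0,y1):
    P=pts(ds,570,700,-200,200,12,205); L=np.c_[loc(P),P[:,2]]
    m=(L[:,1]>y0)&(L[:,1]<y1)&(L[:,2]>25)&(L[:,0]>-58)&((L[:,2]>114)|(L[:,0]<-6-0*L[:,2]))
    Q=L[m]
    # front face plane fit: x = a + b z + c y (robust, lower envelope)
    A=np.c_[np.ones(len(Q)),Q[:,2],Q[:,1]]; w=np.ones(len(Q),bool)
    for _ in range(15):
        k=np.linalg.lstsq(A[w],Q[w,0],rcond=None)[0]; r=Q[:,0]-A@k; w=abs(r)<max(3,1.0*np.median(abs(r[w])))
    print('n',w.sum(),'face x@z0',k[0].round(1),'lean',np.arctan(k[1]).round(3),'skew',k[2].round(3),'y',np.percentile(Q[w,1],[2,98]).round(1),'ztop',Q[w,2].max().round(1))
E
python3 - <<'E'
from h import *
W=snap('wrist','w16');D=snap('side','s16'); crop(D,300,60,450,260,3,'s16c');st()
boardfit([D],-112,-15)
t=glob(-48,60);
P=pts([W],540,605,-45,65,53,64)
if len(P)>20: print('tab',loc(rect(P)[None,:2]))
E
```

```text
t 25.18 p [661.5 -51.1 330.1] F [-0.4  1.1 -1. ] w 85.3 j [ 0.17  0.41  0.26 -0.   -1.42 -0.2 ]
x [-0.039 -0.999 -0.001] y [-0.999  0.039 -0.001] z [ 0.001  0.001 -1.   ]
n 1459 face x@z0 -53.9 lean 0.348 skew 0.001 y [-105.7  -21.9] ztop 195.9
tab [[-78.45144502   1.61000152]]
```

View pics/s16c.png

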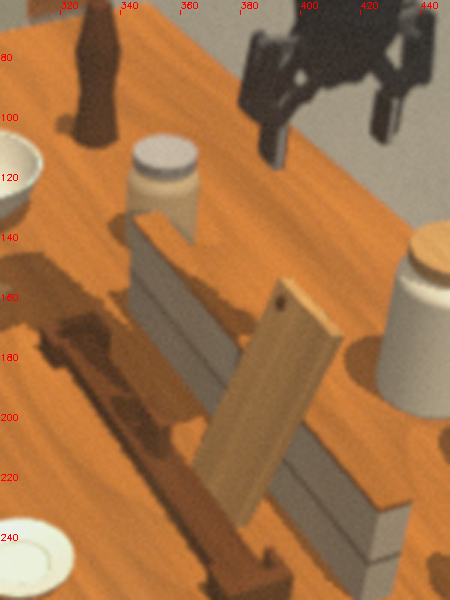

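View pics/w16.png

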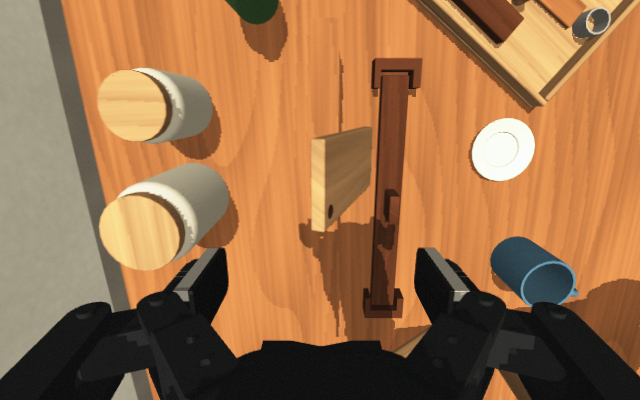

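```bash
python3 - <<'E'
from h import *
go([411.1,247.3,330],0.683)
E
```

```text
t 25.18 p [661.5 -51.1 330.1] F [-0.4  1.1 -1. ] w 85.3 j [ 0.17  0.41  0.26 -0.   -1.42 -0.2 ]
x [-0.039 -0.999 -0.001] y [-0.999  0.039 -0.001] z [ 0.001  0.001 -1.   ]
tx ty tz [-1.1543e+00  1.0470e+00  6.0000e-04] spin -0.9187
```

Request:
{"api": "play_rows", "payload": {
  "targets": [
    {"tx":-0.15,"ty":0.14,"tz":0,"spin":-0.1,"gripper":-0.6},
    {"tx":-0.3,"ty":0.28,"tz":0,"spin":-0.25,"gripper":-0.6},
    {"tx":-0.46,"ty":0.42,"tz":0,"spin":-0.4,"gripper":-0.6},
    {"tx":-0.62,"ty":0.57,"tz":0,"spin":-0.55,"gripper":-0.6},
    {"tx":-0.78,"ty":0.72,"tz":0,"spin":-0.7,"gripper":-0.6},
    {"tx":-0.9,"ty":0.82,"tz":0,"spin":-0.85,"gripper":-0.6},
    {"tx":-1,"ty":0.92,"tz":0,"spin":-0.919,"gripper":-0.6},
    {"tx":-1,"ty":0.92,"tz":0,"spin":-0.919,"gripper":-0.6},
    {"tx":-1,"ty":0.92,"tz":0,"spin":-0.919,"gripper":-0.6}
  ]
}}

```text
clock: 26.3
position: [441.3, 207.0, 328.8]
ee_rot: [0.903, -0.429, -0.0, 0.001]
contact_force: [0.2, -0.1, 0.2]
gripper_width: 68.3
```

```bash
python3 - <<'E'
from h import *
W=snap('wrist','w17')
P=pts([W],370,455,190,300,190,230)
zt=np.percentile(P[:,2],98); Q=P[P[:,2]>zt-5]; r=rect(Q);print(len(Q),r.round(3),zt.round(1))
go([411.1,247.3,270],0.683);
E
```

```text
1480 [411.145 247.507  80.114  13.881  -0.884] 219.4
t 26.35 p [441.6 206.8 328.9] F [0.1 0.4 1.3] w 68.6 j [ 0.77  0.1  -0.17 -0.   -1.31 -0.09]
x [ 0.631 -0.776  0.   ] y [-0.776 -0.631  0.002] z [-0.001 -0.001 -1.   ]
tx ty tz [-0.2028 -0.0079  0.2355] spin -0.0006
```

View pics/w17.png

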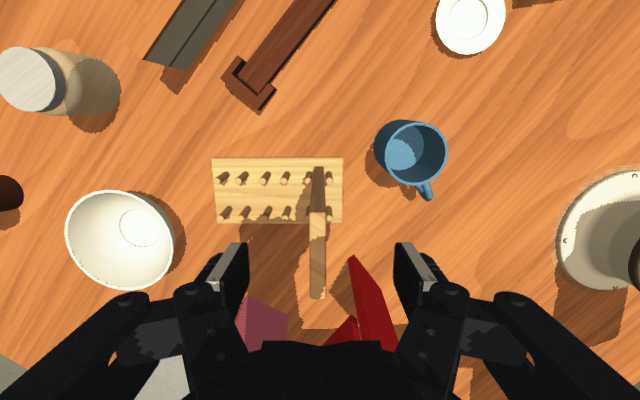

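Request:
{"api": "play_rows", "payload": {
  "targets": [
    {"tx":-0.1,"ty":-0.004,"tz":0,"spin":0,"gripper":-0.6},
    {"tx":-0.203,"ty":-0.008,"tz":0.08,"spin":0,"gripper":-0.6},
    {"tx":-0.203,"ty":-0.008,"tz":0.235,"spin":0,"gripper":-0.6},
    {"tx":-0.203,"ty":-0.008,"tz":0.235,"spin":0,"gripper":-0.6}
  ]
}}

```text
clock: 26.85
position: [410.2, 246.2, 268.2]
ee_rot: [0.903, -0.43, -0.001, 0.004]
contact_force: [0.3, 0.2, 0.6]
gripper_width: 68.1
```

```bash
python3 - <<'E'
from h import *
go([411.1,247.4,198],0.685)
E
```

```text
t 26.85 p [410.2 246.2 268.2] F [0.3 0.2 0.6] w 68.1 j [ 0.88  0.12 -0.29 -0.   -1.16 -0.2 ]
x [ 0.63  -0.777  0.001] y [-0.777 -0.63   0.008] z [-0.005 -0.005 -1.   ]
tx ty tz [-0.0018 -0.008   0.2808] spin -0.0042
```

Request:
{"api": "play_rows", "payload": {
  "targets": [
    {"tx":0,"ty":0,"tz":0.1,"spin":0,"gripper":-0.6},
    {"tx":0,"ty":0,"tz":0.2,"spin":0,"gripper":-0.6},
    {"tx":0,"ty":0,"tz":0.285,"spin":0,"gripper":-0.6},
    {"tx":0,"ty":0,"tz":0.285,"spin":0,"gripper":-0.2},
    {"tx":0,"ty":0,"tz":0.285,"spin":0,"gripper":0.3},
    {"tx":0,"ty":0,"tz":0.285,"spin":0,"gripper":1},
    {"tx":0,"ty":0,"tz":0.285,"spin":0,"gripper":1},
    {"tx":0,"ty":0,"tz":0.285,"spin":0,"gripper":1},
    {"tx":0,"ty":0,"tz":0.285,"spin":0,"gripper":1},
    {"tx":0,"ty":0,"tz":0.285,"spin":0,"gripper":1}
  ]
}}

```text
clock: 28.1
position: [412.0, 248.5, 201.3]
ee_rot: [0.903, -0.429, 0.001, -0.001]
contact_force: [0.6, 0.2, 5.4]
gripper_width: 12.7
```

Request:
{"api": "play_rows", "payload": {
  "targets": [
    {"tx":0,"ty":0,"tz":-0.06,"spin":0,"gripper":1},
    {"tx":0,"ty":0,"tz":-0.16,"spin":0,"gripper":1},
    {"tx":0,"ty":0,"tz":-0.3,"spin":0,"gripper":1},
    {"tx":0,"ty":0,"tz":-0.45,"spin":0,"gripper":1},
    {"tx":0,"ty":0,"tz":-0.52,"spin":0,"gripper":1},
    {"tx":0,"ty":0,"tz":-0.52,"spin":0,"gripper":1}
  ]
}}

```text
clock: 28.85
position: [410.9, 248.2, 330.1]
ee_rot: [0.903, -0.429, -0.0, -0.001]
contact_force: [-0.0, -0.5, -2.2]
gripper_width: 13.1
```

```bash
python3 - <<'E'
from h import *
t=glob(-48,60); print(t); go([*t,330],th)
S=snap('scene','c18')
E
```

```text
[603.77590623  71.52590127]
t 28.85 p [410.9 248.2 330.1] F [-0.  -0.5 -2.2] w 13.1 j [ 0.88  0.08 -0.18 -0.   -1.31 -0.2 ]
x [ 0.631 -0.776 -0.001] y [-0.776 -0.631 -0.001] z [ 0.     0.002 -1.   ]
tx ty tz [ 1.0351e+00 -1.5220e-01 -6.0000e-04] spin 0.9196
```

View pics/c18.png

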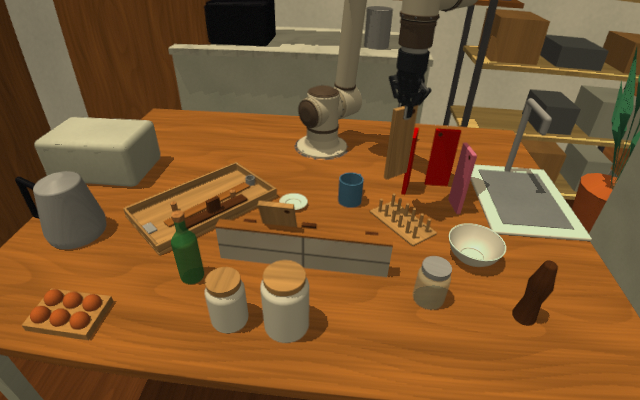

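Request:
{"api": "play_rows", "payload": {
  "targets": [
    {"tx":0.15,"ty":-0.02,"tz":0,"spin":0.1,"gripper":1},
    {"tx":0.3,"ty":-0.04,"tz":0,"spin":0.25,"gripper":1},
    {"tx":0.45,"ty":-0.07,"tz":0,"spin":0.4,"gripper":1},
    {"tx":0.6,"ty":-0.09,"tz":0,"spin":0.55,"gripper":1},
    {"tx":0.75,"ty":-0.11,"tz":0,"spin":0.7,"gripper":1},
    {"tx":0.88,"ty":-0.13,"tz":0,"spin":0.85,"gripper":1},
    {"tx":0.95,"ty":-0.14,"tz":0,"spin":0.92,"gripper":1},
    {"tx":0.95,"ty":-0.14,"tz":0,"spin":0.92,"gripper":1},
    {"tx":0.95,"ty":-0.14,"tz":0,"spin":0.92,"gripper":1}
  ]
}}

```text
clock: 30.02
position: [587.5, 86.3, 329.1]
ee_rot: [-0.693, 0.72, 0.001, -0.001]
contact_force: [-0.8, 0.3, -2.2]
gripper_width: 13.4
```

```bash
python3 - <<'E'
from h import *
t=glob(-48,60); go([*t,328],th)
E
```

```text
t 30.02 p [587.5  86.3 329.1] F [-0.8  0.3 -2.2] w 13.4 j [ 0.42  0.29  0.07 -0.   -1.36 -0.46]
x [-0.038 -0.999  0.   ] y [-0.999  0.038  0.002] z [-0.002 -0.    -1.   ]
tx ty tz [ 0.0566 -0.0672  0.0044] spin 0.0011
```

Request:
{"api": "play_rows", "payload": {
  "targets": [
    {"tx":0.03,"ty":-0.04,"tz":0,"spin":0,"gripper":1},
    {"tx":0.057,"ty":-0.067,"tz":0,"spin":0,"gripper":1},
    {"tx":0.057,"ty":-0.067,"tz":0,"spin":0,"gripper":1},
    {"tx":0.057,"ty":-0.067,"tz":0,"spin":0,"gripper":1}
  ]
}}

```text
clock: 30.52
position: [604.3, 70.9, 329.7]
ee_rot: [-0.693, 0.721, 0.0, -0.0]
contact_force: [-0.5, 0.3, -3.3]
gripper_width: 12.8
```

```bash
cat >> h.py <<'E'
def slices(D,zs,y0,y1,x0=-65,x1=-35):
    P=pts([D],560,640,-120,180,2,330); L=loc(P)
    for z in zs:
        q=L[(abs(P[:,2]-z)<5)&(L[:,0]>x0)&(L[:,0]<x1)&(L[:,1]>y0)&(L[:,1]<y1)]
        if len(q)>8: print(z,len(q),np.percentile(q[:,0],[3,97]).round(1),np.percentile(q[:,1],[3,97]).round(1))
E
python3 - <<'E'
from h import *
D=snap('side','s19'); crop(D,300,40,450,240,3,'s19c')
p,_=st(); print(loc(p[None])); slices(D,range(130,330,20),-10,120)
E
```

```text
t 30.57 p [604.2  71.  329.8] F [ 0.6  0.5 -2.5] w 12.9 j [ 0.38  0.31  0.11 -0.   -1.37 -0.42]
x [-0.039 -0.999 -0.   ] y [-0.999  0.039  0.   ] z [-0.  0. -1.]
[[-47.50939837  59.48109665]]
150 58 [-56.  -43.7] [17.6 97.2]
170 58 [-55.6 -42.1] [18.1 91. ]
190 59 [-56.2 -42.2] [17.6 92.4]
210 66 [-55.  -42.5] [18.  96.2]
230 64 [-55.7 -43. ] [17.1 93.6]
250 74 [-55.7 -43. ] [17.9 94.3]
270 72 [-55.5 -41.3] [17.9 92.6]
290 73 [-55.4 -43.7] [17.2 92.5]
310 64 [-55.9 -42.4] [17.9 94.2]
```

View pics/s19c.png

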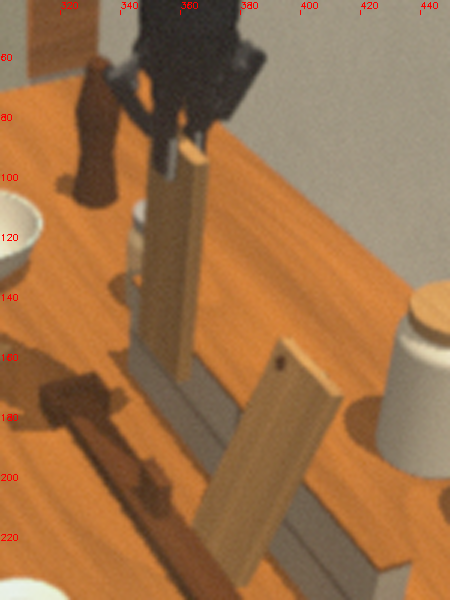

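Request:
{"api": "play_rows", "payload": {
  "targets": [
    {"tx":0,"ty":0,"tz":0.1,"spin":0,"gripper":1},
    {"tx":0,"ty":0,"tz":0.22,"spin":0,"gripper":1},
    {"tx":0,"ty":0,"tz":0.34,"spin":0,"gripper":1},
    {"tx":0,"ty":0,"tz":0.44,"spin":0,"gripper":1},
    {"tx":0,"ty":0,"tz":0.5,"spin":0,"gripper":1},
    {"tx":0,"ty":0,"tz":0.51,"spin":0,"gripper":1},
    {"tx":0,"ty":0,"tz":0.51,"spin":0,"gripper":1}
  ]
}}

```text
clock: 31.45
position: [605.0, 71.1, 203.3]
ee_rot: [-0.693, 0.721, -0.001, 0.001]
contact_force: [-0.5, 0.4, -1.4]
gripper_width: 13.1
```

```bash
python3 - <<'E'
from h import *
D=snap('side','s20'); crop(D,300,60,450,260,3,'s20c')
p,_=st(); print(loc(p[None])); slices(D,range(30,210,20),-10,120,-59)
E
```

```text
t 31.5 p [605.1  71.2 203.6] F [-0.   0.  -2.2] w 13.2 j [ 0.38  0.39 -0.1   0.   -1.08 -0.42]
x [-0.039 -0.999 -0.001] y [-0.999  0.039 -0.002] z [ 0.002  0.    -1.   ]
[[-46.6726551   59.68911623]]
30 39 [-54.5 -43.4] [18.1 90.5]
50 50 [-54.5 -41.7] [18.7 91.2]
70 52 [-54.5 -43.1] [18.  95.4]
90 52 [-54.5 -40.2] [17.1 93.1]
110 59 [-54.6 -42. ] [18.9 95.9]
130 56 [-54.6 -41.1] [18.  93.9]
150 60 [-54.2 -41.7] [18.9 90.1]
170 63 [-54.5 -43. ] [17.1 92.8]
190 42 [-54.4 -39.4] [16.9 96.4]
```

View pics/s20c.png

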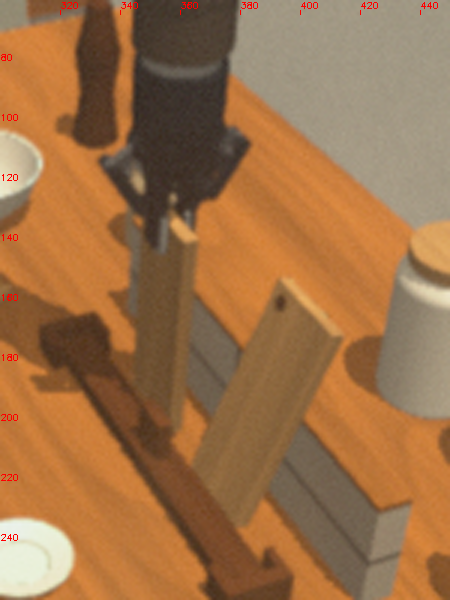

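Request:
{"api": "play_rows", "payload": {
  "targets": [
    {"tx":0,"ty":0,"tz":0.02,"spin":0,"gripper":1},
    {"tx":0,"ty":0,"tz":0.038,"spin":0,"gripper":1},
    {"tx":0,"ty":0,"tz":0.043,"spin":0,"gripper":1},
    {"tx":0,"ty":0,"tz":0.043,"spin":0,"gripper":1}
  ]
}}

```text
clock: 32.0
position: [604.9, 71.1, 193.4]
ee_rot: [-0.693, 0.721, -0.001, 0.001]
contact_force: [-1.4, 1.1, 5.2]
gripper_width: 13.3
```

Request:
{"api": "play_rows", "payload": {
  "targets": [
    {"tx":0,"ty":0,"tz":0,"spin":0,"gripper":0.3},
    {"tx":0,"ty":0,"tz":0,"spin":0,"gripper":0.1},
    {"tx":0,"ty":0,"tz":0,"spin":0,"gripper":0.05},
    {"tx":0,"ty":0,"tz":0,"spin":0,"gripper":0.05},
    {"tx":0,"ty":-0.03,"tz":0,"spin":0,"gripper":0.05},
    {"tx":0,"ty":-0.05,"tz":0,"spin":0,"gripper":0.05},
    {"tx":0,"ty":-0.07,"tz":0,"spin":0,"gripper":0.05},
    {"tx":0,"ty":-0.09,"tz":0,"spin":0,"gripper":0.05},
    {"tx":0,"ty":-0.11,"tz":0,"spin":0,"gripper":0.05},
    {"tx":0,"ty":-0.13,"tz":0,"spin":0,"gripper":0.05},
    {"tx":0,"ty":-0.15,"tz":0,"spin":0,"gripper":0.05},
    {"tx":0,"ty":-0.15,"tz":0,"spin":0,"gripper":0.05}
  ]
}}

```text
clock: 33.5
position: [642.3, 69.5, 191.5]
ee_rot: [-0.693, 0.721, -0.0, 0.0]
contact_force: [0.1, 0.4, 0.8]
gripper_width: 40.3
```

```bash
python3 - <<'E'
from h import *
W=snap('wrist','w21');D=snap('side','s21'); crop(D,300,60,450,260,3,'s21c');st()
E
```

```text
t 33.6 p [641.9  69.5 191.6] F [-0.1 -0.5  0.6] w 40.6 j [ 0.36  0.46 -0.01 -0.   -1.1  -0.4 ]
x [-0.039 -0.999 -0.   ] y [-0.999  0.039 -0.   ] z [ 0.  0. -1.]
```

View pics/s21c.png

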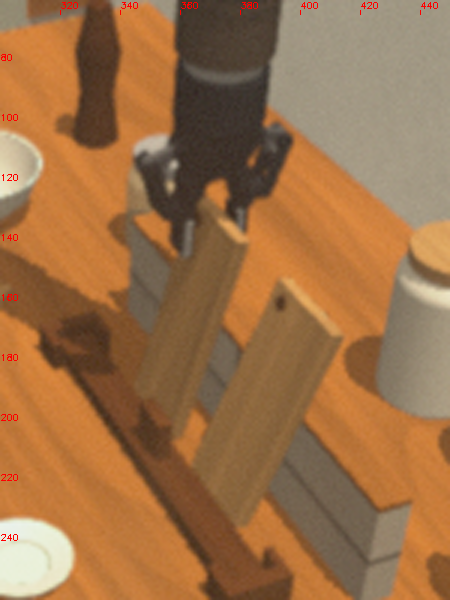

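View pics/w21.png

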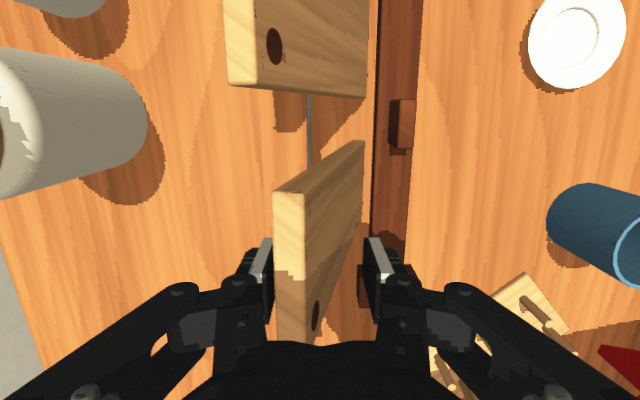

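Request:
{"api": "play_rows", "payload": {
  "targets": [
    {"tx":0,"ty":-0.02,"tz":0,"spin":0,"gripper":0.05},
    {"tx":0,"ty":-0.04,"tz":0,"spin":0,"gripper":0.05},
    {"tx":0,"ty":-0.06,"tz":0,"spin":0,"gripper":0.05},
    {"tx":0,"ty":-0.08,"tz":0,"spin":0,"gripper":0.05},
    {"tx":0,"ty":-0.1,"tz":0,"spin":0,"gripper":0.05},
    {"tx":0,"ty":-0.115,"tz":0,"spin":0,"gripper":0.05},
    {"tx":0,"ty":-0.115,"tz":0,"spin":0,"gripper":0.05}
  ]
}}

```text
clock: 34.48
position: [670.7, 68.3, 191.4]
ee_rot: [-0.693, 0.721, 0.0, -0.0]
contact_force: [-0.5, -0.3, 0.5]
gripper_width: 41.0
```

```bash
python3 - <<'E'
from h import *
W=snap('wrist','w22');D=snap('side','s22'); crop(D,300,60,450,260,3,'s22c');st()
E
```

```text
t 34.58 p [670.5  68.3 191.5] F [-0.   0.4  0.1] w 40.4 j [ 0.34  0.5   0.06 -0.   -1.13 -0.38]
x [-0.039 -0.999  0.   ] y [-0.999  0.039  0.   ] z [-0. -0. -1.]
```

View pics/w22.png

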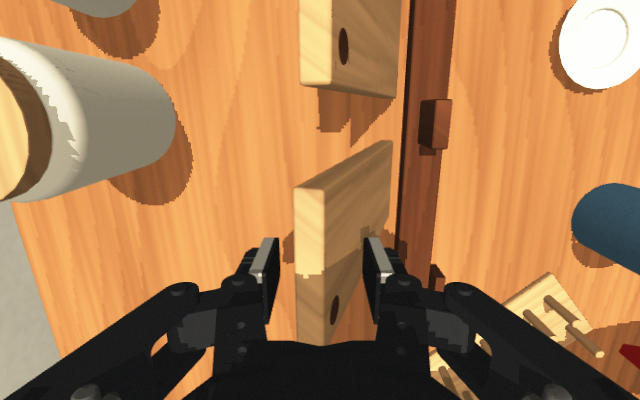

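Board rests on the wall with a clear gap to the rear finger. Retract.

Request:
{"api": "play_rows", "payload": {
  "targets": [
    {"tx":0,"ty":0.015,"tz":0,"spin":0,"gripper":0.0},
    {"tx":0,"ty":0.015,"tz":0,"spin":0,"gripper":0.0},
    {"tx":0,"ty":0.01,"tz":-0.08,"spin":0,"gripper":0.0},
    {"tx":0,"ty":0.0,"tz":-0.18,"spin":0,"gripper":0.0},
    {"tx":0,"ty":0.0,"tz":-0.4,"spin":0,"gripper":-0.5},
    {"tx":0,"ty":0.15,"tz":-0.6,"spin":0,"gripper":-1},
    {"tx":0,"ty":0.35,"tz":-0.6,"spin":0,"gripper":-1},
    {"tx":0,"ty":0.5,"tz":-0.6,"spin":0,"gripper":-1},
    {"tx":0,"ty":0.5,"tz":-0.6,"spin":0,"gripper":-1},
    {"tx":0,"ty":0.5,"tz":-0.6,"spin":0,"gripper":-1}
  ]
}}

```text
clock: 35.83
position: [546.0, 73.4, 342.0]
ee_rot: [-0.693, 0.721, -0.0, 0.001]
contact_force: [0.3, -0.6, -0.6]
gripper_width: 85.7
```

```bash
python3 - <<'E'
from h import *
W=snap('wrist','w23');D=snap('side','s23');S=snap('scene','c23'); st()
for n,d in(('side',D),('wrist',W)):
    print(n); boardfit([d],-112,-15); boardfit([d],8,110)
for d in(W,D):
    P=pts([d],540,605,-45,65,53,64); print('tab',loc(rect(P)[None,:2]),rect(P)[4].round(3))
    P=pts([d],540,605,-145,165,15,24);L=loc(P);print('bar x',np.percentile(L[:,0],[1,99]).round(1),np.median(P[:,2]).round(1))
Q=pts([D],420,580,-360,-200,58,74);print('short tab',len(Q),rect(Q).round(3),Q[:,2].max())
E
```

```text
t 35.98 p [546.5  73.3 341. ] F [-0.5  0.3  0. ] w 85.1 j [ 0.43  0.21 -0.01  0.   -1.36 -0.47]
x [-0.04  -0.999  0.   ] y [-0.999  0.04   0.001] z [-0.001 -0.    -1.   ]
side
n 1481 face x@z0 -53.7 lean 0.347 skew 0.001 y [-105.5  -22.1] ztop 196.0
n 1177 face x@z0 -53.5 lean 0.343 skew -0.001 y [18.4 96.9] ztop 204.8
wrist
n 9349 face x@z0 -55.9 lean 0.352 skew -0.002 y [-101.8  -20.8] ztop 194.0
n 7337 face x@z0 -54.4 lean 0.34 skew -0.0 y [21.3 96.7] ztop 204.0
tab [[-78.62838169   3.01999884]] 1.534
bar x [-96.2 -47.3] 20.1
tab [[-77.99035636   0.56473323]] 1.453
bar x [-96.8 -45. ] 20.9
short tab 147 [ 500.699 -280.649   39.522   16.926   -0.715] 72.92786528491683
```

View pics/s23.png

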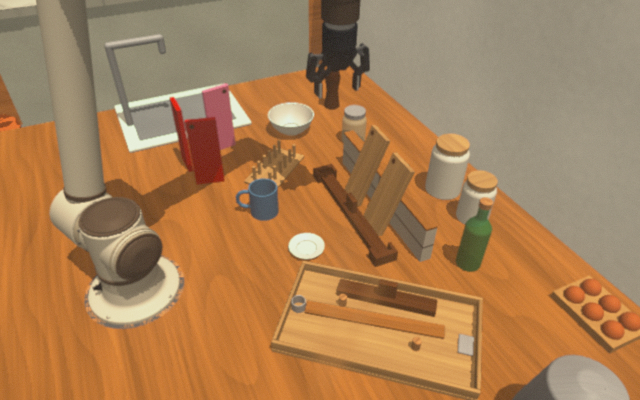

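View pics/w23.png

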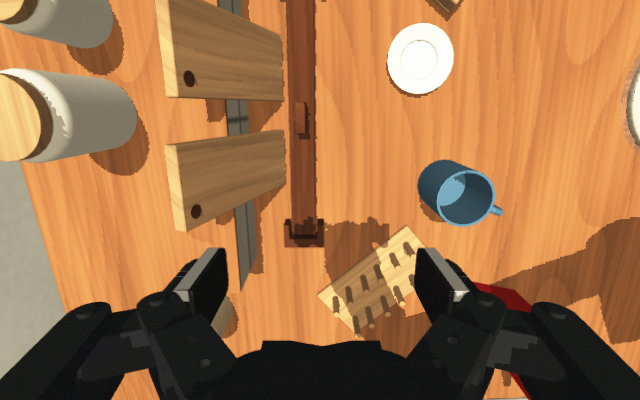

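View pics/c23.png

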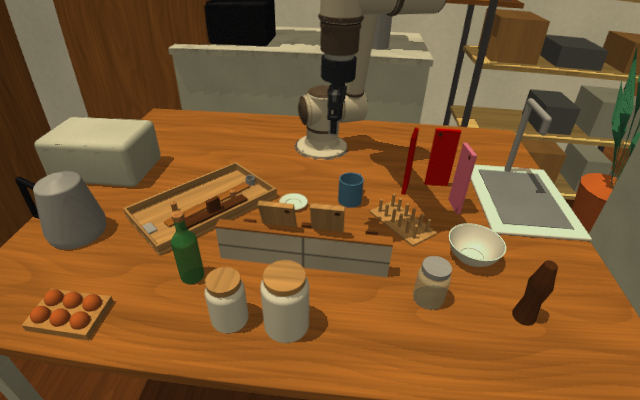

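```bash
python3 -c "
from bench import job_done,read_state
print(job_done(), read_state()['clock'])"
```

```text
the job is handed in; nothing more can be done
the job is handed in; nothing more can be done
```

The job is finished and handed in, at about 36 s of the 210 s allowed; the system reports no verdict.

- **What I did:** I put the short rail in the free side of the tray, then laid the long rail in the two pockets while both boards were still in the rack. Only two wooden boards were present, board_b and board_c (board_a was absent). I set each one foot-down behind the rail and tipped it back against the upstand.
- **Boards at the last check:** They lean 0.34 to 0.35 rad, feet about 47 mm in front of the wall, between the pockets and parallel to the wall. The gap between them is about 40 mm. I could not measure the contact force on the upstand; the pictures show both resting on its top edge.
- **Rails at the last check:** The long rail is at x about -78 mm (limits -85 to -71), flat on the worktop. Two cameras disagreed on its y, 0.6 mm from the side camera and 3.0 mm from the wrist camera. Both are inside the 12 mm limit. The short rail is still in the tray.
- **Bystanders:** The saucer, mug, bottle, jar and bowl look undisturbed in all the views.

No check failed, and I saw no knock or grip slackening.

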